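# Shield the portion balance and split the batch evenly

## Robot

A 6-joint arm with a two-finger parallel gripper is mounted at the origin on the work surface. World frame = base frame: x ahead of the robot, y to its left, z up, the work surface at z = 0. Lengths are in mm, angles in rad, forces in N, time in s.
With the tool pointing down it reaches from about 350 to 975 mm from the base axis. Payload 7.1 kg.
Tool frame: the origin (TCP) lies between the finger pads; the fingertips stand 19 mm ahead of it and the grasp point (between the pads) is the TCP; z points along the fingers, y is the line along which they close (so a half turn about z gives the same grasp; the last joint's range is limited). The gripper opens to 88 mm and grips with 3 to 60 N. Pads are 20 mm wide; open, the fingers measure 115 mm over their backs; the gripper's body (75 mm by 178 mm) begins 61 mm behind the grasp point.
Start: joints at [1.195, 0.423, 1.63, -0, 1.089, -0.019], TCP at [218.266, 585.632, 241.675] pointing down, gripper open.
Joint ranges: [-3, 3], [-0.9, 2.11], [0.09, 2.58], [-1.31, 4.45], [0.11, 2.69], [-2.54, 2.54]. Speed limits (rad/s): [2.39, 2.39, 3.01, 3.14, 3.14, 3.14].

## Interface

Orientations are given as a rotation vector (axis times angle).
In Python, from workcell import ctrl gives the robot as it stands.
- The arm moves only by the tool arm_command, never from a script. Its argument "series" is a list of rows, each an object with "linear": the shift along the tool's x, y, z in m, a list of three; "turn": the turn about the tool's z in rad. A call has 1 to 10 rows; each row shifts and turns the commanded pose from where the row before left it, along the tool's axes as they then stand; what a row does not reach is not made up. A row lasts 1/10 s, in which the tool goes at most 50 mm and 8.59 degrees, less where a joint would pass 70% of its speed; a pose out of reach is approached as far as the arm can. A call with a gripper value outside its range is refused whole. "jaw" is the opening, from -1 (shut) to 1 (fully open), set as the call begins (left out, the last holds). The fingers move at their own pace and stop on an object; the grip force is fixed at half the most. Time passes only in rows, so rows that do not move let the fingers close. It gives the time, the measured TCP pose, the force, the opening and the grip force at its end, in the units of the state.
- ctrl.get_obs(): the state, without advancing time (a new reading comes with each control period).
- ctrl.get_image(name): name is "side" or "top" or "wrist"; returns a dict with "frame" (384x512x3 uint8, blue, green, red), "fx", "fy", "cx", "cy" (pixels), "k1" (the pictures are not rectified: a ray, as slopes to the right and down, at radius r is drawn at 1 + k1 r^2 times it, then the intrinsics apply), "rvec" (rotation vector, rad) and "tvec" (3), from world to camera coordinates, as OpenCV has them. Camera axes: x right, y down, z forward; pixel columns grow to the right and rows downward; lengths in mm; the calibration is good to about 2 mm. A picture is of the moment at which its call begins. There is no depth.
- ctrl.close_job(): hands the job in; it is judged then, once.
The state is a dict: "t": time; "qpos": joint angles; "qvel": joint speeds; "joint_torque": joint torques, N m; "ee_pos": TCP position; "orientation": TCP orientation; "ft_force": force on the tool from outside, world axes, zero at the start; "moment": the same for the moment, N m; "width": finger opening in mm; "grasp_force": force on a finger pad.
Only numpy, scipy, OpenCV 4.12 (cv2) and the standard library are available. Lean on these libraries where they do the work, as an engineer would, in place of code of your own. Each camera call takes 0.05 s, during which the arm holds its last target. There are 200 camera calls.

## Task

First lean the balance's draught shield back by its handle to the short pointer beside it, let go and check that it stays. Then share out all the portion pots, the full ones on the table and the two half ones already in the left pan, between the two pans so that they come to rest level; with that done, raise the shield to the long pointer and leave it standing there (each time in line with the pointer within about 3 degrees), the pans still level. Leave the pointers and everything else on the table where it is.

Things in the scene. Friction and masses are not known exactly. Their poses are not given: they have to be found in the camera images.
- shield_handle (a point): Middle of the shield's handle: a round black bar 12 mm thick, horizontal, held between two arms that leave 88 mm of it free. It lies 180 mm from the hinge axis; the point's x axis runs along the bar, its z axis points from the hinge to the bar. The panel's edge is 64 mm nearer the hinge than the bar, so fingers may pass under the bar. The bar can turn within the fingers.
- shield_hinge (a point): Point on the shield's hinge axis, 50 mm above the table, midway along it. The axis is horizontal, parallel to the bar, roughly along world x (stand turned up to 0.12 rad). The shield is a grey panel 100 mm wide in a steel frame on a dark stand, to the left of the balance; the handle swings in a circle about this axis.
- shield (a joint): Lean of the shield from upright, rad: 0 is upright, growing as it leans to the left (+y, away from the balance), at most 1.25. A stiff friction hinge (0.8 N m, about 5 N at the handle) that stays where it is left. Starts nearly upright, 0 to 0.12.
- mark_weigh_tip (a point): Tip of the LONG pointer, the weighing mark: a slim brass pointer with a 16 mm round end, beside the shield on its far side (+x), 10 mm wide, reaching 135 mm from the hinge axis, 75 mm along the axis from the shield's middle. It turns about the shield's axis but is clamped and must not be moved; its z axis points from the axis to the tip.
- mark_load_tip (a point): Tip of the SHORT pointer, the loading mark: the same but reaching only 80 mm from the axis, 84 mm along the axis from the shield's middle; it always leans farther left than the long one.
- mark_weigh (a joint): Lean of the long pointer from upright, rad, same zero and sense as the shield's lean: the shield's lean for weighing (0.25 to 0.45, different every time).
- mark_load (a joint): Lean of the short pointer from upright, rad, likewise: the shield's lean for loading (0.65 to 0.95, different every time).
- pan_left_floor (a point): Left pan (the one nearer the robot's left): centre of its floor's upper face; x runs away from the robot across the pan, y along its length to the left, z up. Inside it is 114 mm (x) by 184 mm (y), with a 3 mm wall that stands 11 mm above the floor. The floor is 69 mm above the table when level.
- pan_right_floor (a point): Right pan (the one nearer the robot's right): centre of its floor's upper face; x runs away from the robot across the pan, y along its length to the left, z up. Inside it is 114 mm (x) by 184 mm (y), with a 3 mm wall that stands 11 mm above the floor. The floor is 69 mm above the table when level.
- pan_left (a joint): Height of the left pan above its level position, m (-0.015 to 0.015 at the stops). The two-pan counter balance keeps its pans flat: they only move up and down, one rising as the other sinks, wherever on a pan the load lies. A difference of 10 g moves each pan 1 mm; equal loads give 0. It settles within 2 s.
- pan_right (a joint): The same for the right pan; always the opposite of the left.
- pot1_center (a point): Full portion pot, one of 2 to 4 present: upright steel cylinder 52 mm in diameter, 40 mm high, flat black lid, 120 g (give or take 3 %). The point is its centre, 20 mm above its underside; its z axis is the pot's axis. Starts upright on the table, to the robot's left.
- pot2_center (a point): Full portion pot, one of 2 to 4 present: upright steel cylinder 52 mm in diameter, 40 mm high, flat black lid, 120 g (give or take 3 %). The point is its centre, 20 mm above its underside; its z axis is the pot's axis. Starts upright on the table, to the robot's left.
- pot3_center (a point): Full portion pot, one of 2 to 4 present: upright steel cylinder 52 mm in diameter, 40 mm high, flat black lid, 120 g (give or take 3 %). The point is its centre, 20 mm above its underside; its z axis is the pot's axis. Starts upright on the table, to the robot's left.
- pot4_center (a point): Full portion pot, one of 2 to 4 present: upright steel cylinder 52 mm in diameter, 40 mm high, flat black lid, 120 g (give or take 3 %). The point is its centre, 20 mm above its underside; its z axis is the pot's axis. Starts upright on the table, to the robot's left.
- half1_center (a point): Half portion pot: like the full pot but smaller, 40 mm in diameter, 32 mm high, 60 g (give or take 3 %), so two halves weigh as much as one full pot. The point is its centre, 16 mm above its underside; z is its axis. Starts upright in the left pan.
- half2_center (a point): Half portion pot: like the full pot but smaller, 40 mm in diameter, 32 mm high, 60 g (give or take 3 %), so two halves weigh as much as one full pot. The point is its centre, 16 mm above its underside; z is its axis. Starts upright in the left pan.
- tape: Bystander: roll of tape, 64 mm across, 20 mm high, flat on the table; origin at the centre of its underside.
- sanitiser: Bystander: bottle 60 mm across, 160 mm high, beyond the gap between balance and shield; origin at the centre of its underside.
- jar: Bystander: amber jar 72 mm across, 85 mm high, beyond and left of the shield; origin at the centre of its underside.
- labels: Bystander: small cardboard box of labels, 80 by 50 mm, 30 mm high, near the robot on the left; origin at the centre of its underside.
Mind the look-alikes: they are no part of the job. What is shaped like the part that bears pot4_center but orange or red is not meant.

How it is judged:
By the outcome, as a careful person would: the job done as asked, in the order asked, and still so for the second after the job is handed in, with the robot touching nothing.
Of pot1, pot2, pot3, pot4 only 2 to 4 are there at a start; the rules pass over those that are not, and their reading is None.
At some moment in a run one of pot1, pot2, pot3, pot4, half1, half2 may be knocked a few centimetres aside while the robot is not near it.
Once in a run the grip may slacken for a moment while it holds something.
It also fails if it takes over 210 s, if anything falls off the work surface, if the arm or the gripper's body presses on something with over 40 N, if the wrist force passes 120 N, or if a joint passes its speed limit or range.

## Working session

There is one attempt and no reset: what is moved stays moved. The work goes in short steps, Python scripts to look and compute and a tool call to move; the robot and the scene stay as the last step left them, time stands still between calls to the robot, and variables do not carry over. Pictures are saved under pics/ and viewed, at most 14 in all, crops included, and the job is handed in when it is done.

Besides the shell and the picture viewer there is one more tool, called after "Emit:" as name(argument=value, ...), one argument or row to a line, values as JSON. arm_command: Moves the arm, as the interface text tells. Its arguments: {"type":"object","properties":{"series":{"type":"array"},"jaw":{"type":"number"}},"required":["series"]}

```bash
ls; mkdir -p pics; cat > h.py <<'E'
import numpy as np, cv2
from workcell import ctrl
from scipy.spatial.transform import Rotation as R
def snap(n,save=None):
    im=ctrl.get_image(n)
    if save: cv2.imwrite(f'pics/{save}.png',im['frame'])
    return im
def ray(im,u,v):
    d=np.array([(u-im['cx'])/im['fx'],(v-im['cy'])/im['fy']]); p=d.copy()
    for _ in range(20): p=d/(1+im['k1']*(p@p))
    M=R.from_rotvec(np.ravel(im['rvec'])).as_matrix(); t=np.ravel(im['tvec'])
    return -M.T@t, M.T@np.array([p[0],p[1],1])
def onz(im,u,v,z):
    c,d=ray(im,u,v); return c+d*(z-c[2])/d[2]
def proj(im,P):
    M=R.from_rotvec(np.ravel(im['rvec'])).as_matrix(); q=np.atleast_2d(P)@M.T+np.ravel(im['tvec'])
    s=q[:,:2]/q[:,2:]; s=s*(1+im['k1']*(s**2).sum(1,keepdims=True))
    return s*[im['fx'],im['fy']]+[im['cx'],im['cy']]
E
python3 - <<'E'
from h import *
for n in('side','top','wrist'):
    im=snap(n,n+'0'); print(n,np.round(ray(im,256,192),3).tolist(),im['fx'],im['k1'])
a=[cv2.imread(f'pics/{n}0.png') for n in('side','top')]
print(ctrl.get_obs())
E
```

```text
pics
side [[168.267, -619.072, 796.457], [0.364, 0.675, -0.643]] 400.4995484393786 -0.02946768403263196
top [[311.085, 49.056, 1531.643], [0.149, 0.015, -0.989]] 467.76401921250755 -0.00024638832902619225
wrist [[141.563, 613.548, 383.075], [0.279, -0.103, -0.955]] 327.43890393168425 0.020635471900394897
{'t': 0.15, 'qpos': array([ 1.19496782e+00,  4.23645714e-01,  1.63051037e+00, -1.04931794e-06,
        1.08857203e+00, -1.90357340e-02]), 'qvel': array([-1.46882981e-03, -6.03690252e-04, -4.89180012e-03,  2.10510326e-05,
       -1.53644703e-03, -1.60500522e-03]), 'joint_torque': array([-1.05254323e-04, -5.44981849e+01, -2.73919684e+01,  6.44484675e-02,
        2.04775989e-02, -6.95331596e-05]), 'ee_pos': array([218.1432609 , 585.26449356, 241.09408106]), 'orientation': array([-5.57440559e-01, -3.09151544e+00,  1.74909973e-03]), 'ft_force': array([ 0.70670985,  0.99338935, -0.30989318]), 'moment': array([-0.01950625,  0.02762097,  0.03846946]), 'grasp_force': 0.0, 'width': 87.77349737420775}
```

View pics/side0.png

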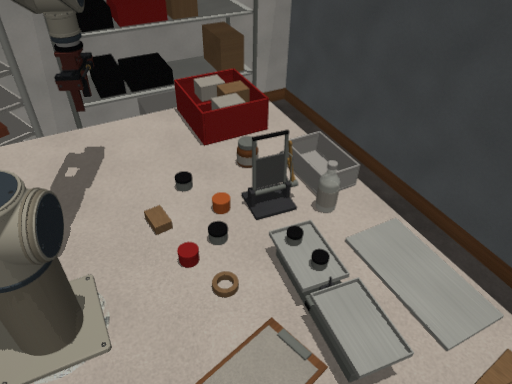

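View pics/top0.png

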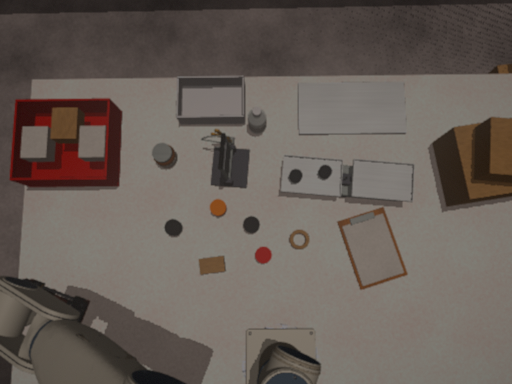

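The side view shows the black-lidded steel pots at (184,181) and (218,232), which are top (174,228) and (251,225). The halves are at side (295,234) and (320,257). The look-alikes are orange (221,202) and red (188,254). The shield is at (270,170) with pointers on its right. I'll enlarge the shield and pots next, and check the wrist view for hidden pots.

```bash
python3 - <<'E'
import cv2,numpy as np
s=cv2.imread('pics/side0.png');t=cv2.imread('pics/top0.png');w=cv2.imread('pics/wrist0.png')
a=cv2.resize(s[120:220,220:320],(400,400),interpolation=2)
b=cv2.resize(t[120:195,190:265],(400,400),interpolation=2)
cv2.imwrite('pics/c1.png',np.vstack([np.hstack([a,b]),np.hstack([cv2.resize(w,(266,200)),cv2.resize(s[165:265,140:273],(266,200)),cv2.resize(t[200:280,150:256],(268,200))])]))
E
```

```text
(no output)
```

View pics/c1.png

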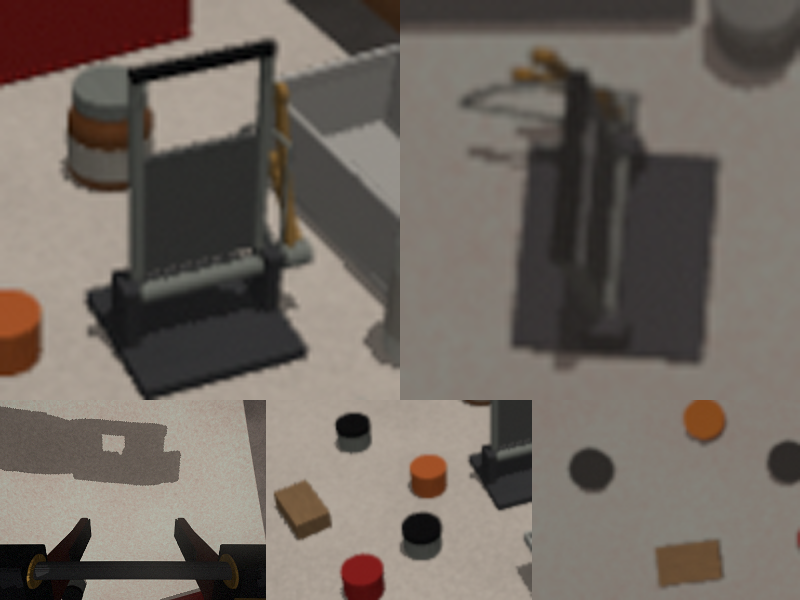

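The crop shows only two full pots, with orange and red as the decoys. The shield is nearly upright, with the long and short pointers on its far side. Next I'll get a rough position for everything, then take a near wrist view.

```bash
cat > tri.py <<'E'
from h import *
def tri(pairs):
    A=np.zeros((3,3));b=np.zeros(3)
    for im,u,v in pairs:
        c,d=ray(im,u,v);d/=np.linalg.norm(d);P=np.eye(3)-np.outer(d,d);A+=P;b+=P@c
    return np.linalg.solve(A,b)
E
python3 - <<'E'
from tri import *
s=snap('side');t=snap('top')
print('bar',tri([(s,252.5,138.7),(t,220.6,168.7)]),tri([(s,288,131.8),(t,223.2,134.6)]))
print('long',tri([(s,290.5,142),(t,216.3,130.3)]),tri([(s,290.5,142),(t,212.5,133.7)]))
print('short',tri([(s,288.7,158.7),(t,212.5,133.7)]),tri([(s,288.7,158.7),(t,216.3,130.3)]))
for n,a,b,z in(('p1',(184,178),(173.5,228),40),('p2',(218,229),(251,225),40),('h1',(295,233),(295.5,176.5),100),('h2',(320,256),(324.5,172),100)):
    print(n,onz(s,*a,z),onz(t,*b,z),tri([(s,*a),(t,*b)]))
print('pans',[onz(t,*q,80).round() for q in((283,156),(342,159),(340,200),(281,193),(353,160),(413,163),(411,202),(350,197))])
o=ctrl.get_obs();print(R.from_rotvec(o['orientation']).as_matrix().round(3))
E
```

```text
bar [576.43535023 167.90718713 233.45539743] [677.85672873 160.39795164 231.34511461]
long [706.47778651 186.07640504 176.0731206 ] [704.3300146  195.12448151 170.10523559]
short [717.49288732 205.27422776 102.43162574] [719.44045456 195.49501122 109.63057947]
p1 [429.10262938 330.65414601  40.        ] [422.63176132 336.05175984  40.        ] [426.57773349 335.79855138  36.55182983]
p2 [436.21399749  83.87377548  40.        ] [430.22621059  88.23627707  40.        ] [433.80421899  87.30498062  37.15737363]
h1 [576.46850644 -66.23359315 100.        ] [575.1385412  -52.42189725 100.        ] [580.76911233 -54.83179438  86.76416605]
h2 [ 589.47811044 -153.82495605  100.        ] [ 588.50069311 -142.77162809  100.        ] [ 593.25909991 -145.61553137   88.96967599]
pans [array([645., -15.,  80.]), array([ 634., -202.,   80.]), array([ 503., -191.,   80.]), array([527.,  -7.,  80.]), array([ 630., -237.,   80.]), array([ 619., -425.,   80.]), array([ 495., -412.,   80.]), array([ 512., -223.,   80.])]
[[-0.937  0.349 -0.   ]
 [ 0.349  0.937 -0.001]
 [-0.    -0.001 -1.   ]]
```

Emit:
arm_command(
  series=[
    {"linear":[0,0,-0.045],"turn":-0.14},
    {"linear":[0,0,-0.044],"turn":-0.143},
    {"linear":[-0.0285,-0.0283,0],"turn":0},
    {"linear":[-0.0285,-0.0283,0],"turn":0},
    {"linear":[-0.0285,-0.0283,0],"turn":0},
    {"linear":[-0.0285,-0.0283,0],"turn":0},
    {"linear":[-0.0285,-0.0283,0],"turn":0},
    {"linear":[-0.0285,-0.0283,0],"turn":0},
    {"linear":[-0.0285,-0.0283,0],"turn":0},
    {"linear":[-0.0285,-0.0283,0],"turn":0},
  ],
)

```text
t: 1.25
ee_pos: [429.8, 341.6, 330.8]
orientation: [0.116, 3.139, 0.0]
ft_force: [0.1, 0.3, 0.2]
width: 87.8
grasp_force: 0.0
```

Emit:
arm_command(
  series=[
    {"linear":[-0.0285,-0.0283,0],"turn":0},
    {"linear":[-0.0285,-0.0283,0],"turn":0},
    {"linear":[-0.0285,-0.0283,0],"turn":0},
    {"linear":[-0.0285,-0.0283,0],"turn":0},
    {"linear":[-0.0285,-0.0283,0],"turn":0},
    {"linear":[0,0,0],"turn":0},
    {"linear":[0,0,0],"turn":0},
  ],
)

```text
t: 1.95
ee_pos: [560.7, 190.8, 330.3]
orientation: [-0.119, -3.138, -0.0]
ft_force: [-1.0, 0.4, 0.0]
width: 88.0
grasp_force: 0.0
```

```bash
cat >> h.py <<'E'
def go(pos,xdeg=None):
    "tool-frame shift (mm) to pos after turning tool x to world heading xdeg"
    o=ctrl.get_obs(); M=R.from_rotvec(o['orientation']).as_matrix(); h=np.arctan2(M[1,0],M[0,0])
    g=h if xdeg is None else np.radians(xdeg)
    tw=-((g-h+np.pi)%(2*np.pi)-np.pi)
    x=np.array([np.cos(g),np.sin(g),0]); y=np.array([np.sin(g),-np.cos(g),0])
    d=np.array(pos)-o['ee_pos']
    print('t %.1f turn %.3f lin %s'%(o['t'],tw,np.round([x@d,y@d,-d[2]],1)))
E
python3 - <<'E'
from h import *
w=snap('wrist','w1');print(ctrl.get_obs()['ee_pos'],ctrl.get_obs()['orientation'])
for n,p in dict(long=(706,186,176),short=(717.5,205,102),b1=(576,168,233),b2=(678,160,231)).items(): print(n,proj(w,p))
E
```

```text
[560.20655253 191.53167265 330.40114473] [-1.16867179e-01 -3.13858511e+00 -1.99431060e-04]
long [[261.10386839 312.85999591]]
short [[275.40850912 282.11473061]]
b1 [[227.85108278 221.34443079]]
b2 [[230.50565425 328.4925008 ]]
```

View pics/w1.png

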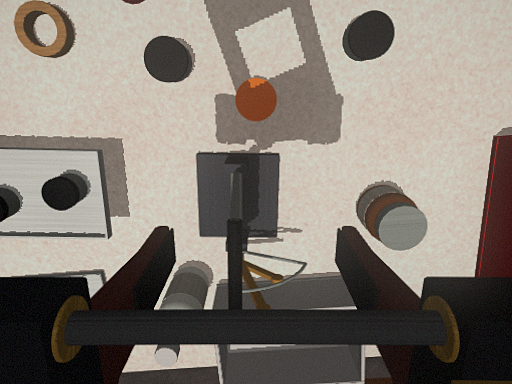

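The wrist image is turned half round (down in the picture is +x). The shield runs along u≈235, and the pointers at (260,270) to (262,303) are half hidden by the palm. I'll move forward a little.

Emit:
arm_command(
  series=[
    {"linear":[-0.045,0.005,-0.01],"turn":0},
    {"linear":[-0.045,0.005,-0.01],"turn":0},
    {"linear":[0,0,0],"turn":0},
    {"linear":[0,0,0],"turn":0},
  ],
)

```text
t: 2.4
ee_pos: [650.6, 196.0, 350.1]
orientation: [-0.114, -3.138, 0.0]
ft_force: [-0.7, 0.0, -0.8]
width: 87.6
grasp_force: 0.0
```

```bash
python3 - <<'E'
from h import *
w=snap('wrist','w2');print(ctrl.get_obs()['ee_pos'])
t=snap('top','t2'); s=snap('side','s2')
import pickle;pickle.dump((w,t,s),open('v.pkl','wb'))
f=w['frame'];cv2.imwrite('pics/c2.png',np.hstack([cv2.resize(f[130:330,170:340],(476,560),interpolation=2),np.vstack([cv2.resize(s['frame'][125:195,250:310],(240,280),interpolation=2),cv2.resize(t['frame'][120:190,190:250],(240,280),interpolation=2)])]))
E
```

```text
[649.85011978 195.83856837 350.0214283 ]
```

View pics/c2.png

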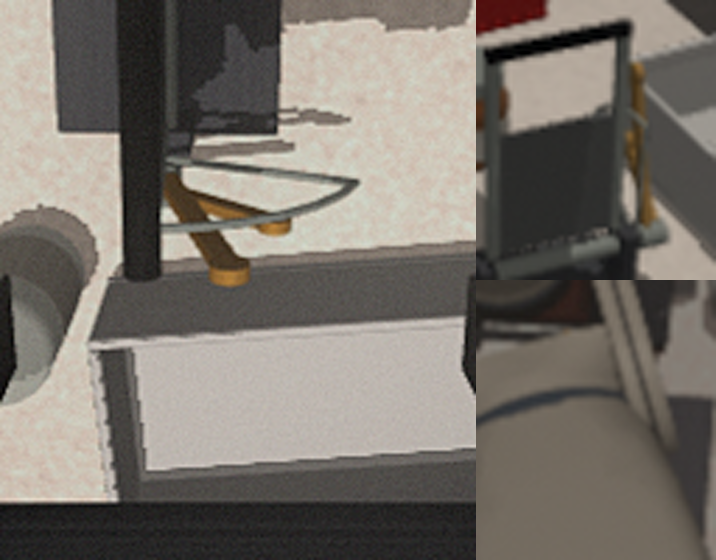

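```bash
cat > fit.py <<'E'
from tri import *
import pickle
from scipy.optimize import least_squares
w,t,s=pickle.load(open('v.pkl','rb'))
def pt(p,k,a,r):
    hx,hy,yaw=p[:3]; u=np.array([np.cos(yaw),np.sin(yaw),0]); n=np.array([-np.sin(yaw),np.cos(yaw),0])
    return np.array([hx,hy,50])+u*k+r*(n*np.sin(a)+[0,0,np.cos(a)])
# image,pix,idx angle, along, radius, sigma px
obs=[(w,(252.3,224.8),4,75,135,1),(w,(270,209),5,84,80,1),(s,(291,142),4,75,135,.7),(s,(288.6,160),5,84,80,2),
(t,(216.3,130.3),4,75,135,.7),(t,(212.5,133.7),5,84,80,1),
(s,(252.5,138.7),3,-48,180,.7),(s,(288,131.8),3,48,180,.7),(t,(220.6,168.7),3,-48,180,1),(t,(223.2,134.6),3,48,180,1),(w,(220.4,225.5),3,48,184,1)]
def f(p): return np.concatenate([(proj(i,pt(p,k,p[j],r))[0]-q)/sg for i,q,j,k,r,sg in obs])
if __name__=='__main__':
    r=least_squares(f,[627,157,-.07,.04,.35,.8],loss='soft_l1',x_scale=[10,10,.1,.1,.1,.1]); p=r.x
    print(p.round(3),np.sqrt(np.diag(np.linalg.inv(r.jac.T@r.jac))).round(3)); print(f(p).reshape(-1,2).round(1).tolist())
    print('bar',pt(p,0,p[3],180),'load',pt(p,0,p[5],180),'weigh',pt(p,0,p[4],180))
    np.save('p.npy',p)
E
python3 fit.py
```

```text
[ 6.27505e+02  1.49440e+02 -7.80000e-02  1.00000e-01  3.40000e-01
  9.91000e-01] [0.937 2.831 0.028 0.016 0.027 0.079]
[[-0.5, 3.3], [-0.6, -0.3], [-2.9, -0.8], [-1.1, 0.3], [-0.7, -1.0], [-0.7, 0.1], [0.6, 0.7], [-3.1, 0.6], [-0.8, -1.8], [-0.6, -0.4], [-0.3, -0.5]]
bar [628.9074492  167.38134318 229.09808746] load [639.24506891 299.59244048 148.57118282] weigh [632.18235309 209.26512778 219.70274524]
```

```bash
python3 - <<'E'
from fit import *
for q in((255,193),(286,186),(297.5,183)): print('rod',onz(s,*q,50))
p=np.load('p.npy');print([pt(p,k,0,0).round() for k in(-48,44,88)])
cv2.imwrite('pics/c3.png',np.hstack([cv2.resize(cv2.imread('pics/side0.png')[125:205,240:310],(525,600),interpolation=2)]))
E
```

```text
rod [586.17961694 161.82511977  50.        ]
rod [683.40393922 150.20284356  50.        ]
rod [721.66893487 147.39223355  50.        ]
[array([580., 153.,  50.]), array([671., 146.,  50.]), array([715., 143.,  50.])]
```

View pics/c3.png

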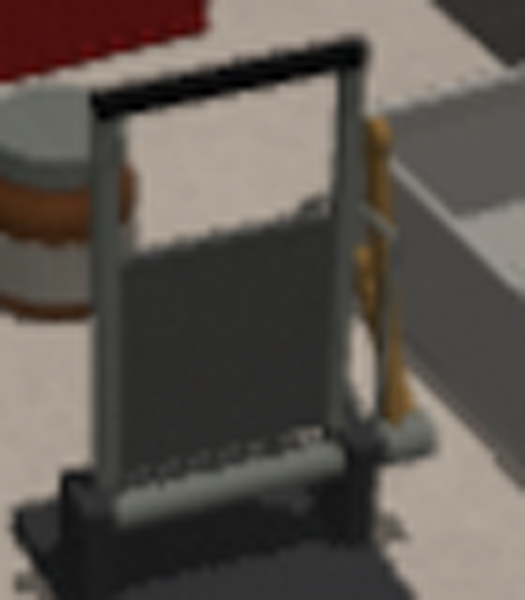

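```bash
sed -i 's/^def f(p)/obs+=[(s,(255.3,192.3),3,-44,0,1.2),(s,(285.3,186.3),3,43,0,1.2),(s,(294.8,183.3),3,84,0,1.2)]\ndef f(p)/; s/(291,142),4/(290.6,141.5),4/' fit.py; python3 fit.py; python3 -c "
from h import *
p=np.load('p.npy')
go((628,165,350),180+np.degrees(p[2]))"
```

```text
[ 6.27602e+02  1.51524e+02 -7.20000e-02  8.70000e-02  3.20000e-01
  9.42000e-01] [0.836 2.276 0.024 0.014 0.023 0.066]
[[-0.5, 3.3], [-0.2, 0.2], [-2.5, -0.4], [-1.2, -0.2], [-0.7, -1.0], [-0.9, -0.0], [0.6, 0.8], [-3.2, 0.5], [-0.6, -1.7], [-0.7, -0.3], [-0.2, -0.6], [0.1, 2.0], [-2.3, 1.0], [0.1, 0.8]]
bar [628.73217972 167.19611029 229.31290668] load [638.07592529 296.76442628 155.80933803] weigh [631.67640159 208.02319263 220.85455686]
t 2.5 turn -0.001 lin [ 19.3 -32.    0.4]
```

Emit:
arm_command(
  series=[
    {"linear":[0.02,-0.03,0],"turn":0},
    {"linear":[0,0,0.04],"turn":0},
    {"linear":[0,0,0.04],"turn":0},
    {"linear":[0,0,0.04],"turn":0},
    {"linear":[0,0,0],"turn":0},
  ],
  jaw=1,
)

```text
t: 3.05
ee_pos: [624.4, 165.7, 225.5]
orientation: [-0.115, -3.129, 0.004]
ft_force: [-0.3, -0.5, -0.4]
width: 87.9
grasp_force: 0.0
```

```bash
python3 - <<'E'
from h import *
w=snap('wrist','w3');print(ctrl.get_obs()['ee_pos'])
cv2.imwrite('pics/c4.png',cv2.resize(w['frame'][100:384,60:450],(780,568)))
E
```

```text
[626.53382081 166.19547658 228.86929375]
```

View pics/c4.png

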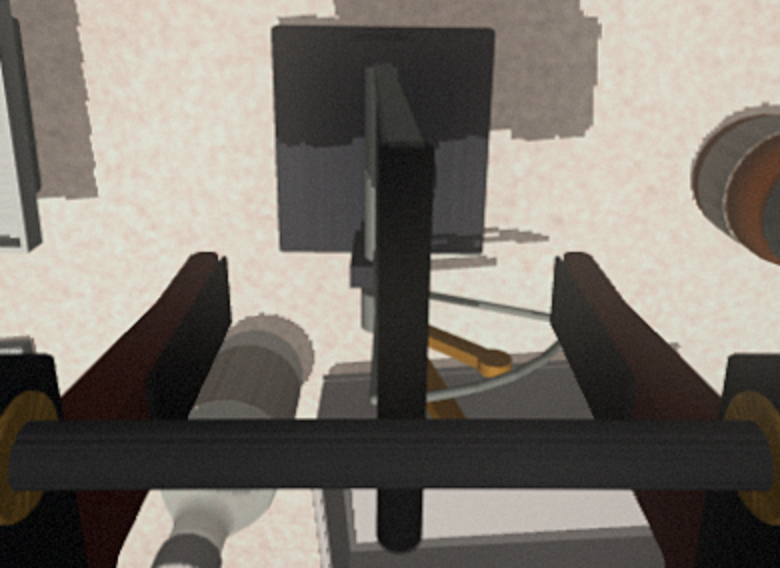

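The bar (crop u≈403) lies centred between the open fingers, so I'll close on it.

Emit:
arm_command(
  series=[
    {"linear":[0,0,0],"turn":0},
    {"linear":[0,0,0],"turn":0},
    {"linear":[0,0,0],"turn":0},
    {"linear":[0,0,0],"turn":0},
    {"linear":[0,0,0],"turn":0},
    {"linear":[0,0,0],"turn":0},
  ],
  jaw=-1,
)

```text
t: 3.7
ee_pos: [629.0, 166.3, 231.0]
orientation: [0.116, 3.139, 0.0]
ft_force: [0.8, -0.1, 0.3]
width: 43.4
grasp_force: 0.0
```

```bash
python3 - <<'E'
from fit import *
o=ctrl.get_obs();print(o['t'],o['ee_pos'],o['ft_force'],o['moment'],o['width'],o['grasp_force'])
p=np.load('p.npy')
c=o['ee_pos'];a=np.arcsin(((c-pt(p,0,0,0))@[np.sin(.072),np.cos(.072),0])/180);print('lean',a)
A=np.linspace(a,.80,13);q=np.array([[0,180*np.sin(x),180*np.cos(x)] for x in A]);print(np.diff(q,axis=0)[:,1:].round(1).tolist())
E
```

```text
3.7 [629.03653917 166.31037933 230.95024618] [ 0.75512165 -0.12585988  0.27661846] [ 0.08080068 -0.02898277 -0.0123423 ] 43.38376620755074 0.0
lean 0.08259901310869228
[[10.7, -1.2], [10.6, -1.8], [10.5, -2.5], [10.3, -3.1], [10.1, -3.7], [9.9, -4.3], [9.6, -4.9], [9.3, -5.4], [8.9, -6.0], [8.6, -6.5], [8.2, -7.0], [7.7, -7.5]]
```

Emit:
arm_command(
  series=[
    {"linear":[0,0,0],"turn":0},
    {"linear":[0,0,0],"turn":0},
    {"linear":[0,0,0],"turn":0},
    {"linear":[0,0,0],"turn":0},
    {"linear":[0,0,0],"turn":0},
    {"linear":[0,0,0],"turn":0},
    {"linear":[0,0,0],"turn":0},
    {"linear":[0,0,0],"turn":0},
  ],
)

```text
t: 4.5
ee_pos: [629.0, 166.8, 230.7]
orientation: [0.116, 3.139, 0.001]
ft_force: [0.6, 4.5, -0.3]
width: 10.9
grasp_force: 30.0
```

Emit:
arm_command(
  series=[
    {"linear":[0,0.0107,0.0012],"turn":0},
    {"linear":[0,0.0106,0.0018],"turn":0},
    {"linear":[0,0.0105,0.0025],"turn":0},
    {"linear":[0,0.0103,0.0031],"turn":0},
    {"linear":[0,0.0101,0.0037],"turn":0},
    {"linear":[0,0,0],"turn":0},
  ],
)

```text
t: 5.1
ee_pos: [633.5, 219.2, 219.1]
orientation: [0.115, 3.138, -0.0]
ft_force: [-0.0, 3.7, 2.7]
width: 10.9
grasp_force: 30.0
```

```bash
python3 - <<'E'
from h import *
o=ctrl.get_obs();print(o['t'],o['ee_pos'],o['ft_force'],o['moment'],o['width'],o['grasp_force'])
E
```

```text
5.1 [633.54149549 219.15952417 219.06705505] [-0.04960122  3.71656342  2.67460215] [ 0.4170322  -0.10131184 -0.09143097] 10.905314480535889 29.980205297470093
```

Emit:
arm_command(
  series=[
    {"linear":[0,0.0099,0.0043],"turn":0},
    {"linear":[0,0.0096,0.0049],"turn":0},
    {"linear":[0,0.0093,0.0054],"turn":0},
    {"linear":[0,0.0089,0.006],"turn":0},
    {"linear":[0,0.0086,0.0065],"turn":0},
    {"linear":[0,0.0082,0.007],"turn":0},
    {"linear":[0,0.0077,0.0075],"turn":0},
    {"linear":[0,0,0],"turn":0},
    {"linear":[0,0,0],"turn":0},
  ],
)

```text
t: 6.0
ee_pos: [639.0, 282.5, 177.9]
orientation: [0.115, 3.135, 0.005]
ft_force: [2.7, 9.3, 1.0]
width: 11.5
grasp_force: 30.0
```

```bash
python3 - <<'E'
from h import *
o=ctrl.get_obs();print(o['t'],o['ee_pos'],o['ft_force'],o['moment'],o['width'],o['grasp_force'])
w=snap('wrist','w4');s=snap('side','s4');t=snap('top','t4')
cv2.imwrite('pics/c5.png',np.vstack([np.hstack([cv2.resize(s['frame'][125:205,230:310],(400,400),interpolation=2),cv2.resize(w['frame'][80:330,130:380],(400,400),interpolation=2)])]))
E
```

```text
6.0 [639.00389222 282.50628747 177.86105418] [2.67711538 9.2688889  1.02616279] [ 1.31624141 -0.42592654 -0.15344401] 11.466023567473549 30.014700293540955
```

View pics/c5.png

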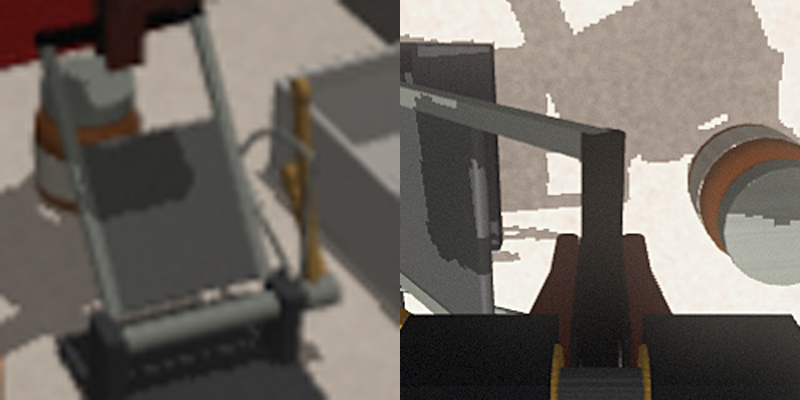

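At about 0.8 lean, the side crop shows both pointers clear, but the side view barely shows lean. I'll let go and compare shield and pointer from above.

Emit:
arm_command(
  series=[
    {"linear":[0,0,0],"turn":0},
    {"linear":[0,0,0],"turn":0},
    {"linear":[0,0,0],"turn":0},
    {"linear":[0,0,0],"turn":0},
    {"linear":[0,0,-0.03],"turn":0},
    {"linear":[0,0,-0.045],"turn":0},
    {"linear":[0,-0.02,-0.045],"turn":0},
    {"linear":[0,-0.04,-0.03],"turn":0},
    {"linear":[0,0,0],"turn":0},
    {"linear":[0,0,0],"turn":0},
  ],
  jaw=0.2,
)

```text
t: 7.15
ee_pos: [633.1, 219.8, 327.5]
orientation: [0.119, 3.138, 0.001]
ft_force: [0.4, 0.3, -0.8]
width: 53.0
grasp_force: 0.0
```

```bash
python3 - <<'E'
from fit import *
o=ctrl.get_obs();print(o['t'],o['ee_pos'],o['orientation'])
w=snap('wrist','w5');pickle.dump(w,open('w5.pkl','wb'))
p=np.load('p.npy')
for n,k,a,r in(('short',84,p[5],80),('short.8',84,.8,80),('frame80',50,.8,80),('frame0',50,.8,0),('bar',0,.8,180)): print(n,proj(w,pt(p,k,a,r))[0].round(1))
cv2.imwrite('pics/c6.png',cv2.resize(w['frame'][130:310,170:400],(766,600),interpolation=2))
E
```

```text
7.15 [633.11467237 219.82784851 327.45061281] [1.18509551e-01 3.13816446e+00 8.53163343e-04]
short [252.3 229.7]
short.8 [246.2 232.7]
frame80 [245.8 206.2]
frame0 [204.1 192.3]
bar [320.3 180.8]
```

View pics/c6.png

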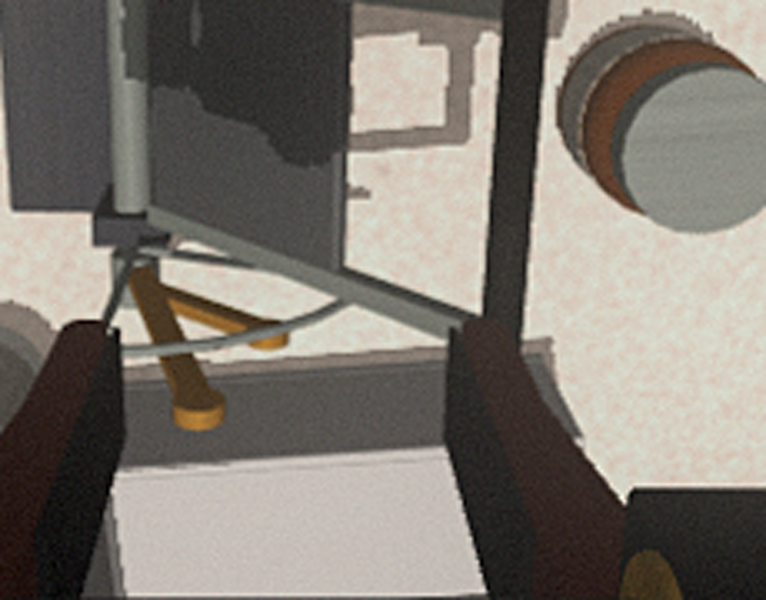

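```bash
cat > fit2.py <<'E'
from tri import *
import pickle
from scipy.optimize import least_squares
w=pickle.load(open('w5.pkl','rb')); p0=np.load('p.npy')
from fit import pt, obs
O=[((209.3,192),None,0,0),((324.2,181),'s',0,180),((251.7,230.3),5,84,78),((230.1,252),4,75,133)]
W2=[o for o in obs[:2]]
w2=W2[0][0]
def f(q): # hx,hy,yaw,lean,weigh,load,du,dv
    r=[]
    for (px,j,k,rad) in O:
        a={None:0,'s':q[3]}.get(j,q[j] if isinstance(j,int) else 0)
        e=(proj(w,pt(q,k,a,rad))[0]+q[6:8]-px)
        if k==0: e[1]=0
        r+=list(e/.8)
    for i,px,j,k,rad,sg in W2: r+=list((proj(w2,pt(q,k,q[j],rad-2))[0]+q[6:8]-px)/1.2)
    n=np.array([-np.sin(q[2]),np.cos(q[2])])
    h=q[:2]
    n3=(np.array([639,282.5])-h)@n; n1=(np.array([629,166.8])-h)@n
    r+=[(180*np.sin(q[3])-n3)/.5, (np.sqrt(180**2-n1**2)-np.sqrt(180**2-n3**2)-53)/1.,(q[0]-627.6)/2,(q[2]+.075)/.01,q[6]/3,q[7]/3]
    return np.array(r)
r=least_squares(f,[627,155,-.075,.79,.35,.82,0,0],x_scale=[10,10,.1,.1,.1,.1,1,1]);q=r.x
print(q.round(3),np.sqrt(np.diag(np.linalg.inv(r.jac.T@r.jac))).round(3));print(f(q).round(1));np.save('q.npy',q)
E
python3 fit2.py
```

```text
[ 6.27014e+02  1.56441e+02 -7.50000e-02  7.77000e-01  2.78000e-01
  8.12000e-01  2.26800e+00 -1.67800e+00] [1.678 0.967 0.01  0.008 0.009 0.025 0.761 1.466]
[-1.4  0.   1.4  0.  -0.1 -0.7 -0.1  0.5  0.4  0.7 -0.4 -0.2 -0.8 -1.3
 -0.3  0.   0.8 -0.6]
```

Emit:
arm_command(
  series=[
    {"linear":[-0.005,0.045,-0.01],"turn":0},
    {"linear":[-0.005,0.045,0],"turn":0},
    {"linear":[-0.005,0.045,0],"turn":0},
    {"linear":[-0.005,0.045,0],"turn":0},
    {"linear":[0,0,0],"turn":0},
    {"linear":[0,0,0],"turn":0},
  ],
)

```text
t: 7.8
ee_pos: [664.9, 400.3, 333.3]
orientation: [-0.111, -3.136, 0.004]
ft_force: [-0.0, -1.0, -0.2]
width: 52.8
grasp_force: 0.0
```

```bash
python3 - <<'E'
from fit import *
o=ctrl.get_obs();print(o['t'],o['ee_pos'],o['orientation'])
w=snap('wrist','w6');pickle.dump(w,open('w6.pkl','wb'))
q=np.load('q.npy')
for n,k,a,r in(('short',84,q[5],78),('long',75,q[4],133),('tube',0,.8,0),('frame',48,q[3],80),('bar',0,q[3],180)): print(n,proj(w,pt(q,k,a,r))[0].round(1))
cv2.imwrite('pics/c7.png',cv2.resize(w['frame'][110:260,0:200],(800,600),interpolation=2))
E
```

```text
7.8 [664.91168409 400.30622749 333.29727866] [-0.11137923 -3.13584301  0.00401774]
short [ 99.1 216. ]
long [ 42.4 234.9]
tube [ 65.3 140. ]
frame [ 93.3 188.3]
bar [125.7 160.6]
```

View pics/c7.png

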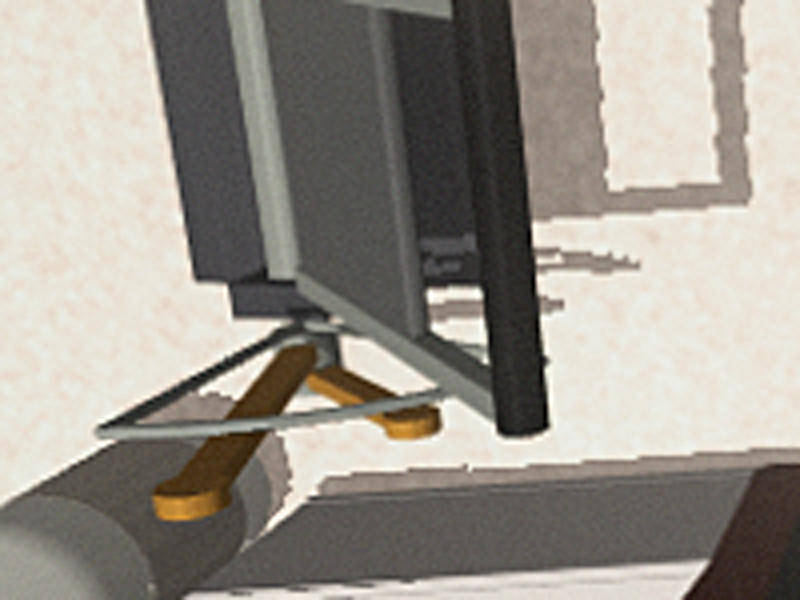

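```bash
cat > fit3.py <<'E'
from fit import *
w5=pickle.load(open('w5.pkl','rb'));w6=pickle.load(open('w6.pkl','rb'));w2=w
T=[(w5,6,[((209.3,192),0,0,0),((324.2,181),3,0,180),((251.7,230.3),5,84,'S'),((230.1,252),4,75,'L')]),
(w6,8,[((65.5,140),0,0,0),((125.4,160.6),3,0,180),((103.2,214.5),5,84,'S'),((48,234.5),4,75,'L')]),
(w2,10,[((252.3,224.8),4,75,'L'),((270,209),5,84,'S')])]
def f(q):
    r=[]
    for im,b,O in T:
        for px,j,k,rad in O:
            rad={'S':80-q[12],'L':135-q[12]}.get(rad,rad)
            e=proj(im,pt(q,k,q[j] if j else 0,rad))[0]+q[b:b+2]-px
            if k==0:e[1]=0
            r+=list(e)
    n=np.array([-np.sin(q[2]),np.cos(q[2])])
    n3=(np.array([639,282.5])-q[:2])@n; n1=(np.array([629,166.8])-q[:2])@n
    r+=[(180*np.sin(q[3])-n3)/1, (np.sqrt(180**2-n1**2)-np.sqrt(180**2-n3**2)-53)/1.5,(q[0]-627.6)/2,(q[2]+.075)/.015,(q[12]-2)/3]
    return np.array(r+list(q[6:12]/2.5))
r=least_squares(f,[627,155,-.075,.79,.35,.82]+[0]*7,x_scale=[10,10,.1,.1,.1,.1]+[1]*7);q=r.x
print(q.round(3),np.sqrt(np.diag(np.linalg.inv(r.jac.T@r.jac))).round(3)[:6]);print(f(q).round(1));np.save('q.npy',q)
E
python3 fit3.py
```

```text
[ 6.27589e+02  1.56988e+02 -7.50000e-02  7.71000e-01  2.93000e-01
  8.89000e-01  1.46600e+00  2.17000e-01  3.57000e-01  5.26000e-01
  1.16000e+00 -5.45000e-01  6.18800e+00] [1.404 1.077 0.014 0.007 0.01  0.032]
[-1.4  0.   0.2  0.   0.2 -0.7  0.7  0.6  0.7  0.   0.2  0.   0.1  0.4
 -1.  -0.5  0.6  0.7 -0.8 -0.6 -0.6 -1.2 -0.  -0.   1.4  0.6  0.1  0.1
  0.2  0.5 -0.2]
```

```bash
python3 -c "
from h import *
go((638,282.5,178),180-4.3)"
```

```text
t 7.8 turn 0.003 lin [  18.4 -118.3  156.1]
```

Emit:
arm_command(
  series=[
    {"linear":[0.006,-0.04,0],"turn":0},
    {"linear":[0.006,-0.04,0],"turn":0},
    {"linear":[0.006,-0.038,0],"turn":0},
    {"linear":[0,0,0.04],"turn":0},
    {"linear":[0,0,0.04],"turn":0},
    {"linear":[0,0,0.04],"turn":0},
    {"linear":[0,0,0.036],"turn":0},
    {"linear":[0,0,0],"turn":0},
  ],
)

```text
t: 8.65
ee_pos: [635.9, 279.4, 175.0]
orientation: [-0.118, -3.13, 0.007]
ft_force: [-0.6, -0.3, -1.0]
width: 52.9
grasp_force: 0.0
```

Emit:
arm_command(
  series=[
    {"linear":[0,0,0],"turn":0},
    {"linear":[0,0,0],"turn":0},
    {"linear":[0,0,0],"turn":0},
    {"linear":[0,0,0],"turn":0},
    {"linear":[0,0,0],"turn":0},
    {"linear":[0,0,0],"turn":0},
    {"linear":[0,0,0],"turn":0},
    {"linear":[0,0,0],"turn":0},
    {"linear":[0,0,0],"turn":0},
  ],
  jaw=-1,
)

```text
t: 9.55
ee_pos: [639.8, 282.5, 181.5]
orientation: [0.116, 3.139, 0.001]
ft_force: [-2.1, 0.4, 5.8]
width: 11.3
grasp_force: 30.0
```

Emit:
arm_command(
  series=[
    {"linear":[0,0.007,0.007],"turn":0},
    {"linear":[0,0.0065,0.0075],"turn":0},
    {"linear":[0,0,0],"turn":0},
    {"linear":[0,0,0],"turn":0},
  ],
)

```text
t: 9.95
ee_pos: [641.0, 296.6, 166.0]
orientation: [0.116, 3.138, 0.002]
ft_force: [3.3, 4.1, -1.8]
width: 11.5
grasp_force: 30.0
```

Emit:
arm_command(
  series=[
    {"linear":[0,0,0],"turn":0},
    {"linear":[0,0,0],"turn":0},
    {"linear":[0,0,0],"turn":0},
    {"linear":[0,0,0],"turn":0},
    {"linear":[0,0,0],"turn":0},
    {"linear":[0,0,0],"turn":0},
    {"linear":[0,0,-0.04],"turn":0},
    {"linear":[0,0,-0.045],"turn":0},
    {"linear":[0,0,-0.045],"turn":0},
    {"linear":[0,0,-0.045],"turn":0},
  ],
  jaw=0.2,
)

```text
t: 10.95
ee_pos: [640.3, 295.6, 343.1]
orientation: [-0.116, -3.139, 0.0]
ft_force: [0.4, -0.2, 0.3]
width: 53.0
grasp_force: 0.0
```

```bash
python3 -c "
from h import *
go((665,400,338),180-4.3)"
```

```text
t 10.9 turn 0.001 lin [-16.8 106.    5.1]
```

Emit:
arm_command(
  series=[
    {"linear":[-0.007,0.045,0.005],"turn":0},
    {"linear":[-0.007,0.045,0],"turn":0},
    {"linear":[-0.003,0.025,0],"turn":0},
    {"linear":[0,0,0],"turn":0},
    {"linear":[0,0,0],"turn":0},
  ],
)

```text
t: 11.45
ee_pos: [665.6, 409.2, 335.6]
orientation: [-0.114, -3.139, 0.001]
ft_force: [-0.8, -0.7, 0.1]
width: 52.6
grasp_force: 0.0
```

```bash
python3 - <<'E'
from fit import *
o=ctrl.get_obs();print(o['t'],o['ee_pos'],o['orientation'])
w=snap('wrist','w7');pickle.dump(w,open('w7.pkl','wb'))
q=np.load('q.npy')
S=.885
for n,k,a,r in(('short',84,q[5],74),('long',75,q[4],129),('tube',0,.8,0),('bar',0,S,180),('frame174',48,S,174)): print(n,proj(w,pt(q,k,a,r))[0].round(1))
f=w['frame'].copy()
f=cv2.resize(f[110:260,0:200],(800,600),interpolation=2)
cv2.imwrite('pics/c8.png',f)
E
```

```text
11.45 [665.62168559 409.20333479 335.59027779] [-1.14402997e-01 -3.13875156e+00  1.49559156e-03]
short [ 96.2 213.4]
long [ 38.6 232.6]
tube [ 59.1 139.8]
bar [136.8 157.4]
frame174 [138.4 202.9]
```

View pics/c8.png

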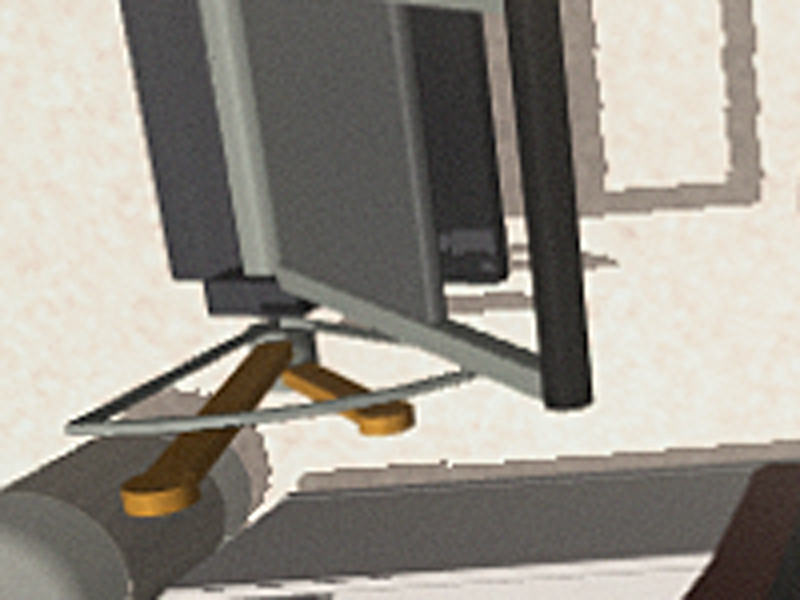

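```bash
python3 - <<'E'
from fit import *
q=np.load('q.npy')
for nm in('w6','w7'):
    w=pickle.load(open(nm+'.pkl','rb'));print(nm)
    for a in(.7,.75,.8,.85,.9,.95,1.0):
        P=lambda k,r:proj(w,pt(q,k,a,r))[0]
        d=P(84,74)-P(84,30);e=P(48,170)-P(48,30)
        print(a,'ptr slope %.3f'%(d[1]/d[0]),'frame slope %.3f'%(e[1]/e[0]),'ptr-minus-base du',(P(84,74)-P(0,0))[0].round(1),'bar-base',(P(0,180)-P(0,0))[0].round(1))
    f=w['frame'].astype(int); m=((f[...,2]-f[...,0]>50)&(f[...,2]>90)); m[:190]=0;m[:,115:]=0; m[225:]=0;m[:,:70]=0
    n,l,st,_=cv2.connectedComponentsWithStats(m.astype(np.uint8)); 
    for u in range(70,110,3):
        v=np.where(m[:,u])[0]
        if len(v): print(u,v.min(),v.max(),len(v),end=' | ')
    print()
E
```

```text
w6
0.7 ptr slope 1.016 frame slope 0.816 ptr-minus-base du 25.3 bar-base 45.1
0.75 ptr slope 0.794 frame slope 0.633 ptr-minus-base du 28.6 bar-base 55.3
0.8 ptr slope 0.641 frame slope 0.509 ptr-minus-base du 31.8 bar-base 65.0
0.85 ptr slope 0.528 frame slope 0.418 ptr-minus-base du 34.9 bar-base 74.0
0.9 ptr slope 0.442 frame slope 0.349 ptr-minus-base du 37.8 bar-base 82.4
0.95 ptr slope 0.372 frame slope 0.294 ptr-minus-base du 40.7 bar-base 90.1
1.0 ptr slope 0.316 frame slope 0.249 ptr-minus-base du 43.5 bar-base 97.3
76 204 205 2 | 79 204 207 4 | 82 205 209 5 | 85 207 210 4 | 88 203 210 4 | 91 214 214 1 | 94 213 215 3 | 97 215 219 5 | 100 215 219 5 | 103 215 219 5 | 106 214 218 5 | 
w7
0.7 ptr slope 1.060 frame slope 0.855 ptr-minus-base du 25.1 bar-base 42.4
0.75 ptr slope 0.819 frame slope 0.655 ptr-minus-base du 28.4 bar-base 52.7
0.8 ptr slope 0.656 frame slope 0.522 ptr-minus-base du 31.6 bar-base 62.5
0.85 ptr slope 0.537 frame slope 0.426 ptr-minus-base du 34.7 bar-base 71.6
0.9 ptr slope 0.447 frame slope 0.353 ptr-minus-base du 37.8 bar-base 80.1
0.95 ptr slope 0.375 frame slope 0.296 ptr-minus-base du 40.7 bar-base 88.0
1.0 ptr slope 0.317 frame slope 0.250 ptr-minus-base du 43.4 bar-base 95.3
70 203 204 2 | 73 203 207 5 | 76 205 208 4 | 79 201 209 5 | 82 208 209 2 | 85 213 213 1 | 88 212 215 4 | 91 214 218 5 | 94 214 218 5 | 97 214 218 5 | 100 210 217 6 |
```

The w7 crop shows frame and short pointer with matching slopes. Both come out at a lean of about 0.86 to 0.88, and the shield stays put after release. Next are the pots, starting with pot 2.

```bash
python3 -c "
from h import *
go((434,87,200),180-4.3)"
```

```text
t 11.5 turn 0.001 lin [ 207.  -337.9  135.9]
```

Emit:
arm_command(
  series=[
    {"linear":[0.023,-0.0375,0],"turn":0},
    {"linear":[0.023,-0.0375,0],"turn":0},
    {"linear":[0.023,-0.0375,0],"turn":0},
    {"linear":[0.023,-0.0375,0],"turn":0},
    {"linear":[0.023,-0.0375,0],"turn":0},
    {"linear":[0.023,-0.0375,0],"turn":0},
    {"linear":[0.023,-0.0375,0],"turn":0},
    {"linear":[0.023,-0.0375,0.015],"turn":0},
    {"linear":[0.023,-0.038,0.03],"turn":0},
    {"linear":[0,0,0.045],"turn":0},
  ],
  jaw=1,
)

```text
t: 12.5
ee_pos: [434.5, 86.3, 249.9]
orientation: [0.122, 3.134, 0.0]
ft_force: [-0.0, 0.4, -0.2]
width: 88.0
grasp_force: 0.0
```

Emit:
arm_command(
  series=[
    {"linear":[0,0,0.045],"turn":0},
    {"linear":[0,0,0],"turn":0},
    {"linear":[0,0,0],"turn":0},
  ],
)

```text
t: 12.8
ee_pos: [436.1, 89.1, 203.9]
orientation: [-0.117, -3.138, 0.001]
ft_force: [0.8, -0.1, 0.5]
width: 87.8
grasp_force: 0.0
```

```bash
cat >> h.py <<'E'
def lids(im,zl,lo=0,box=None):
    f=im['frame'].astype(int); m=(f.max(2)<62).astype(np.uint8)
    m=cv2.morphologyEx(m,cv2.MORPH_OPEN,np.ones((5,5),np.uint8))
    n,l,st,c=cv2.connectedComponentsWithStats(m); r=[]
    for i in range(1,n):
        if 250<st[i,4]<9000:
            k=np.argwhere(l==i)[:,::-1]; P=np.array([onz(im,u,v,zl) for u,v in k[::max(1,len(k)//300)]])
            dx=np.ptp(P[:,0]);dy=np.ptp(P[:,1])
            print('blob px',c[i].round(),'xy',((P.max(0)+P.min(0))/2)[:2].round(1),'size %.0f x %.0f'%(dx,dy),'n',st[i,4])
E
python3 - <<'E'
from h import *
o=ctrl.get_obs();print(o['t'],o['ee_pos'])
w=snap('wrist','w8');lids(w,40)
print(w['frame'][::40,::60].max(2))
E
```

```text
12.8 [436.06357888  89.14339066 203.90711424]
blob px [501. 150.] xy [425.9 319.3] size 50 x 25 n 1000
blob px [256. 175.] xy [432.2  89.4] size 56 x 51 n 2389
[[181 188 189 193 114 114 139 138 185]
 [185 190 197 194 122 193 137 132 187]
 [196 194 196 170 127 117 191 196 189]
 [193 195 152 200 123 115 128 199 189]
 [197 196 143 197  33 118 175 199  65]
 [195 196 201 202 202 194 164 200 196]
 [194 198 198 198 203 198  55 196 196]
 [ 16  10  35 111 198  61  27 192  43]
 [ 13  53  30  36  45  37  29  31  18]
 [  9  75  27 193 195  51  65  16  19]]
```

Emit:
arm_command(
  series=[
    {"linear":[0.0035,0,0.04],"turn":0},
    {"linear":[0,0,0.04],"turn":0},
    {"linear":[0,0,0.04],"turn":0},
    {"linear":[0,0,0.038],"turn":0},
    {"linear":[0,0,0.01],"turn":0},
    {"linear":[0,0,0.01],"turn":0},
    {"linear":[0,0,0],"turn":0},
  ],
)

```text
t: 13.55
ee_pos: [434.0, 90.3, 26.1]
orientation: [0.116, 3.138, 0.001]
ft_force: [1.3, 1.0, 0.3]
width: 87.9
grasp_force: 0.0
```

Emit:
arm_command(
  series=[
    {"linear":[0,0,0],"turn":0},
    {"linear":[0,0,0],"turn":0},
    {"linear":[0,0,0],"turn":0},
    {"linear":[0,0,0],"turn":0},
    {"linear":[0,0,0],"turn":0},
    {"linear":[0,0,0],"turn":0},
    {"linear":[0,0,0],"turn":0},
    {"linear":[0,0,0],"turn":0},
  ],
  jaw=-1,
)

```text
t: 14.35
ee_pos: [433.1, 90.1, 25.6]
orientation: [0.116, 3.139, 0.0]
ft_force: [-0.7, 0.5, 6.1]
width: 51.7
grasp_force: 30.0
```

```bash
python3 - <<'E'
from h import *
o=ctrl.get_obs();print(o['t'],o['ee_pos'],o['width'],o['grasp_force'])
go((561,-365,230))
E
```

```text
14.35 [433.06449635  90.06853315  25.64182576] 51.71188566191506 30.001181960105896
t 14.3 turn -0.000 lin [-161.2 -444.4 -204.4]
```

Emit:
arm_command(
  series=[
    {"linear":[0,0,-0.03],"turn":0},
    {"linear":[0,0,-0.045],"turn":0},
    {"linear":[0,0,-0.045],"turn":0},
    {"linear":[-0.0135,-0.037,-0.01],"turn":0},
    {"linear":[-0.0135,-0.037,0],"turn":0},
    {"linear":[-0.0135,-0.037,0],"turn":0},
    {"linear":[-0.0135,-0.037,0],"turn":0},
    {"linear":[-0.0135,-0.037,0],"turn":0},
    {"linear":[-0.0135,-0.037,0],"turn":0},
    {"linear":[-0.0135,-0.037,0],"turn":0},
  ],
)

```text
t: 15.35
ee_pos: [507.8, -176.8, 155.0]
orientation: [-0.116, -3.139, -0.0]
ft_force: [1.6, 0.6, -1.3]
width: 51.5
grasp_force: 30.0
```

Emit:
arm_command(
  series=[
    {"linear":[-0.0135,-0.037,0],"turn":0},
    {"linear":[-0.0135,-0.037,0],"turn":0},
    {"linear":[-0.0135,-0.037,0],"turn":0},
    {"linear":[-0.0135,-0.037,0],"turn":0},
    {"linear":[-0.0135,-0.037,0],"turn":0},
    {"linear":[0,0,0],"turn":0},
    {"linear":[0,0,0],"turn":0},
  ],
)

```text
t: 16.05
ee_pos: [560.9, -364.8, 154.3]
orientation: [-0.118, -3.138, -0.002]
ft_force: [-1.0, -0.2, -1.6]
width: 51.5
grasp_force: 30.0
```

```bash
python3 - <<'E'
from h import *
o=ctrl.get_obs();print(o['t'],o['ee_pos'],o['width'],o['grasp_force'])
w=snap('wrist','w9');t=snap('top','t9');lids(w,100)
cv2.imwrite('pics/c9.png',np.vstack([np.hstack([w['frame'],cv2.resize(t['frame'][140:260,230:330],(288,346))[:,:]][:1]),cv2.resize(t['frame'][130:220,150:420],(512,171))]))
E
```

```text
16.05 [ 560.89614084 -364.84343246  154.31844777] 51.53863132651341 29.999858736991882
```

View pics/c9.png

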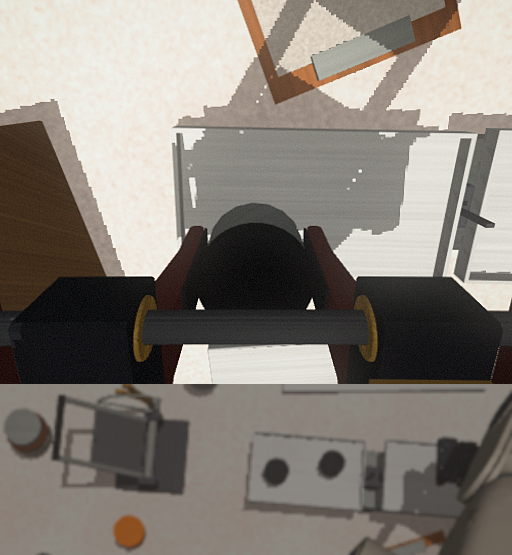

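The pot is held over the right pan, whose near edge is at v≈128, left end u≈178 and right end u≈466.

```bash
python3 - <<'E'
from h import *
w=snap('wrist')
for q in((178,127),(468,138),(180,235),(459,280)):print(q,onz(w,*q,92))
E
```

```text
(178, 127) [ 497.50070543 -406.39033636   92.        ]
(468, 138) [ 517.72270497 -228.19611691   92.        ]
(180, 235) [ 569.6104065 -415.3412327   92.       ]
(459, 280) [ 618.37376022 -223.29385049   92.        ]
```

Emit:
arm_command(
  series=[
    {"linear":[-0.004,0.015,0],"turn":0},
    {"linear":[0,0,0.03],"turn":0},
    {"linear":[0,0,0.01],"turn":0},
    {"linear":[0,0,0.008],"turn":0},
    {"linear":[0,0,0.008],"turn":0},
    {"linear":[0,0,0],"turn":0},
    {"linear":[0,0,0],"turn":0},
    {"linear":[0,0,0],"turn":0},
  ],
)

```text
t: 17.0
ee_pos: [567.1, -350.4, 100.0]
orientation: [0.116, 3.139, -0.001]
ft_force: [-0.9, 0.6, 0.3]
width: 51.4
grasp_force: 30.0
```

Emit:
arm_command(
  series=[
    {"linear":[0,0,0],"turn":0},
    {"linear":[0,0,0],"turn":0},
    {"linear":[0,0,0],"turn":0},
    {"linear":[0,0,0],"turn":0},
    {"linear":[0,0,-0.02],"turn":0},
    {"linear":[0,0,-0.04],"turn":0},
    {"linear":[0,0,-0.04],"turn":0},
    {"linear":[0,0,0],"turn":0},
  ],
  jaw=0.45,
)

```text
t: 17.8
ee_pos: [569.7, -352.0, 205.6]
orientation: [0.116, 3.131, -0.008]
ft_force: [0.3, -0.5, 1.3]
width: 63.9
grasp_force: 0.0
```

```bash
python3 - <<'E'
from h import *
o=ctrl.get_obs();print(o['t'],o['ee_pos'],o['width'],o['grasp_force'])
w=snap('wrist','w10');lids(w,109)
go((593,-145.6,210))
E
```

```text
17.8 [ 569.69971692 -351.95578448  205.57265083] 63.897757305684074 0.0
blob px [257. 196.] xy [ 566.9 -350.3] size 54 x 49 n 3654
blob px [500. 207.] xy [ 589.1 -167.1] size 40 x 22 n 1056
t 17.9 turn -0.000 lin [ -9.4 206.8  -7.3]
```

Emit:
arm_command(
  series=[
    {"linear":[-0.0018,0.042,-0.004],"turn":0},
    {"linear":[-0.0018,0.041,0],"turn":0},
    {"linear":[-0.0018,0.041,0],"turn":0},
    {"linear":[-0.002,0.041,0],"turn":0},
    {"linear":[-0.002,0.041,0],"turn":0},
    {"linear":[0,0,0],"turn":0},
    {"linear":[0,0,0],"turn":0},
  ],
)

```text
t: 18.55
ee_pos: [590.8, -144.4, 202.2]
orientation: [-0.112, -3.138, -0.0]
ft_force: [0.0, 0.1, -0.1]
width: 63.7
grasp_force: 0.0
```

```bash
python3 - <<'E'
from h import *
o=ctrl.get_obs();print(o['t'],o['ee_pos'],o['width'],o['grasp_force'])
w=snap('wrist','w11');lids(w,101)
cv2.imwrite('pics/c10.png',w['frame'])
E
```

```text
18.55 [ 590.84120332 -144.44844927  202.18091763] 63.69926369892835 0.0
blob px [179. 172.] xy [ 564.5 -203. ] size 33 x 21 n 590
blob px [ 18. 184.] xy [ 567.2 -325.2] size 54 x 41 n 2314
blob px [371. 179.] xy [581.2 -54.8] size 42 x 42 n 2332
blob px [255. 202.] xy [ 593.3 -145. ] size 42 x 38 n 2090
```

View pics/c10.png

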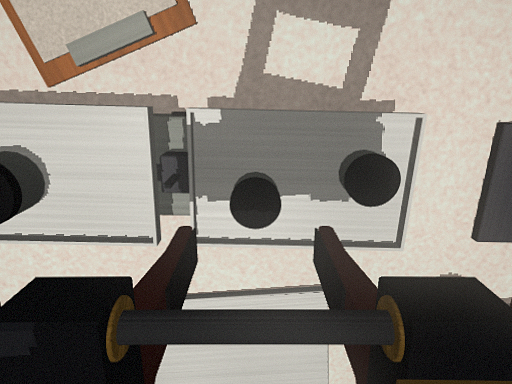

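The two halves sit at (255,202) and (371,179) in the now level left pan. I'll take the one at (255,202), world (593,-145).

Emit:
arm_command(
  series=[
    {"linear":[-0.0025,0,0.04],"turn":0},
    {"linear":[0,0,0.04],"turn":0},
    {"linear":[0,0,0.012],"turn":0},
    {"linear":[0,0,0.012],"turn":0},
    {"linear":[0,0,0],"turn":0},
  ],
)

```text
t: 19.1
ee_pos: [593.3, -146.2, 98.4]
orientation: [-0.117, -3.138, -0.0]
ft_force: [-0.3, 0.8, 0.1]
width: 63.6
grasp_force: 0.0
```

Emit:
arm_command(
  series=[
    {"linear":[0,0,0],"turn":0},
    {"linear":[0,0,0],"turn":0},
    {"linear":[0,0,0],"turn":0},
    {"linear":[0,0,0],"turn":0},
    {"linear":[0,0,0],"turn":0},
    {"linear":[0,0,0],"turn":0},
    {"linear":[0,0,0],"turn":0},
  ],
  jaw=-1,
)

```text
t: 19.8
ee_pos: [593.9, -145.5, 99.4]
orientation: [0.116, 3.139, -0.0]
ft_force: [0.2, -0.6, 0.5]
width: 39.5
grasp_force: 30.0
```

Emit:
arm_command(
  series=[
    {"linear":[0,0,-0.03],"turn":0},
    {"linear":[0,0,-0.025],"turn":0},
    {"linear":[0,0,0],"turn":0},
  ],
)

```text
t: 20.1
ee_pos: [595.7, -146.0, 157.4]
orientation: [0.116, 3.134, -0.002]
ft_force: [0.2, 0.1, -0.6]
width: 39.2
grasp_force: 30.0
```

```bash
python3 - <<'E'
from h import *
o=ctrl.get_obs();print(o['t'],o['ee_pos'],o['width'],o['grasp_force'])
go((576,-275,155))
E
```

```text
20.1 [ 595.74039052 -145.96669727  157.36137242] 39.21633920759435 29.999865889549255
t 20.1 turn -0.000 lin [  10.2 -130.1    2.4]
```

Emit:
arm_command(
  series=[
    {"linear":[0.0034,-0.0434,0],"turn":0},
    {"linear":[0.0034,-0.0434,0],"turn":0},
    {"linear":[0.0034,-0.0434,0],"turn":0},
    {"linear":[0,0,0.03],"turn":0},
    {"linear":[0,0,0.02],"turn":0},
    {"linear":[0,0,0.01],"turn":0},
    {"linear":[0,0,0.007],"turn":0},
    {"linear":[0,0,0],"turn":0},
    {"linear":[0,0,0],"turn":0},
    {"linear":[0,0,0],"turn":0},
  ],
)

```text
t: 21.1
ee_pos: [574.5, -274.4, 87.7]
orientation: [0.115, 3.139, -0.0]
ft_force: [-0.4, 0.2, -0.0]
width: 39.3
grasp_force: 30.0
```

Emit:
arm_command(
  series=[
    {"linear":[0,0,0],"turn":0},
    {"linear":[0,0,0],"turn":0},
    {"linear":[0,0,0],"turn":0},
    {"linear":[0,0,0],"turn":0},
    {"linear":[0,0,-0.02],"turn":0},
    {"linear":[0,0,-0.04],"turn":0},
    {"linear":[0,0,-0.045],"turn":0},
    {"linear":[0,0,-0.045],"turn":0},
    {"linear":[0,0,0],"turn":0},
    {"linear":[0,0,0],"turn":0},
  ],
  jaw=0.2,
)

```text
t: 22.1
ee_pos: [574.5, -274.8, 238.6]
orientation: [0.116, 3.137, -0.002]
ft_force: [0.3, -0.9, -0.4]
width: 53.0
grasp_force: 0.0
```

```bash
python3 - <<'E'
from h import *
o=ctrl.get_obs();print(o['t'],o['ee_pos'],o['width'],o['grasp_force'])
w=snap('wrist','w12');lids(w,93)
t=snap('top','t12');lids(t,40)
go((428,335,240))
E
```

```text
22.1 [ 574.49750204 -274.84031739  238.6044174 ] 53.00766822435146 0.0
blob px [318. 167.] xy [ 564.9 -217.8] size 34 x 29 n 961
blob px [173. 182.] xy [ 568.3 -349.9] size 53 x 55 n 2703
blob px [502. 179.] xy [587.3 -54.1] size 43 x 23 n 825
blob px [256. 180.] xy [ 571.6 -274.4] size 42 x 39 n 1535
blob px [203.   4.] xy [1192.6   77.8] size 51 x 1754 n 4446
blob px [ 44. 124.] xy [723.  720.5] size 254 x 296 n 1637
blob px [114. 140.] xy [712.1 539.9] size 237 x 34 n 676
blob px [485. 156.] xy [ 663.5 -687.3] size 203 x 118 n 1074
blob px [453. 174.] xy [ 610.8 -561.5] size 244 x 82 n 1366
blob px [365. 162.] xy [ 620.7 -288.2] size 109 x 84 n 598
blob px [ 58. 183.] xy [573.5 719.3] size 17 x 191 n 321
blob px [348. 244.] xy [ 372.9 -220.4] size 160 x 66 n 346
blob px [  5. 349.] xy [ 47.7 849.6] size 190 x 41 n 713
blob px [295. 362.] xy [ 13.4 -43.9] size 53 x 55 n 255
t 22.2 turn -0.000 lin [189.8 596.8  -4. ]
```

Emit:
arm_command(
  series=[
    {"linear":[0.0135,0.0426,0],"turn":0},
    {"linear":[0.0135,0.0426,0],"turn":0},
    {"linear":[0.0135,0.0426,0],"turn":0},
    {"linear":[0.0135,0.0426,0],"turn":0},
    {"linear":[0.0135,0.0426,0],"turn":0},
    {"linear":[0.0135,0.0426,0],"turn":0},
    {"linear":[0.0135,0.0426,0],"turn":0},
    {"linear":[0.0135,0.0426,0],"turn":0},
    {"linear":[0.0135,0.0426,0],"turn":0},
    {"linear":[0.0135,0.0426,0],"turn":0},
  ],
  jaw=1,
)

```text
t: 23.2
ee_pos: [469.1, 161.5, 235.6]
orientation: [-0.116, -3.136, 0.002]
ft_force: [0.8, 1.1, 0.1]
width: 87.7
grasp_force: 0.0
```

Emit:
arm_command(
  series=[
    {"linear":[0.0135,0.0426,0],"turn":0},
    {"linear":[0.0135,0.0426,0],"turn":0},
    {"linear":[0.0135,0.0426,0.02],"turn":0},
    {"linear":[0.0135,0.0426,0.02],"turn":0},
    {"linear":[0,0,0],"turn":0},
    {"linear":[0,0,0],"turn":0},
  ],
)

```text
t: 23.8
ee_pos: [428.1, 334.0, 195.1]
orientation: [-0.112, -3.136, 0.005]
ft_force: [1.0, -0.1, 0.2]
width: 87.8
grasp_force: 0.0
```

```bash
python3 - <<'E'
from h import *
o=ctrl.get_obs();print(o['t'],o['ee_pos'],o['width'],o['grasp_force'])
w=snap('wrist','w13');lids(w,40)
E
```

```text
23.8 [428.05027904 334.04222837 195.12073361] 87.83050781873385 0.0
blob px [157.  38.] xy [299.6 261.5] size 26 x 8 n 251
blob px [263. 177.] xy [424.4 341.1] size 56 x 51 n 2545
blob px [303. 363.] xy [644.6 371.8] size 30 x 67 n 640
blob px [308. 380.] xy [664.4 376.1] size 15 x 47 n 310
```

Emit:
arm_command(
  series=[
    {"linear":[0.004,0.0067,0.04],"turn":0},
    {"linear":[0,0,0.04],"turn":0},
    {"linear":[0,0,0.04],"turn":0},
    {"linear":[0,0,0.03],"turn":0},
    {"linear":[0,0,0.01],"turn":0},
    {"linear":[0,0,0.009],"turn":0},
    {"linear":[0,0,0],"turn":0},
  ],
)

```text
t: 24.55
ee_pos: [426.5, 340.6, 28.4]
orientation: [0.118, 3.139, -0.0]
ft_force: [-0.4, 0.6, 0.6]
width: 87.9
grasp_force: 0.0
```

Emit:
arm_command(
  series=[
    {"linear":[0,0,0],"turn":0},
    {"linear":[0,0,0],"turn":0},
    {"linear":[0,0,0],"turn":0},
    {"linear":[0,0,0],"turn":0},
    {"linear":[0,0,0],"turn":0},
    {"linear":[0,0,0],"turn":0},
    {"linear":[0,0,0],"turn":0},
    {"linear":[0,0,0],"turn":0},
  ],
  jaw=-1,
)

```text
t: 25.35
ee_pos: [426.2, 341.3, 28.7]
orientation: [0.116, 3.139, 0.001]
ft_force: [-1.8, -0.0, 6.2]
width: 51.6
grasp_force: 30.0
```

Emit:
arm_command(
  series=[
    {"linear":[0,0,-0.03],"turn":0},
    {"linear":[0,0,-0.045],"turn":0},
    {"linear":[0,0,-0.045],"turn":0},
    {"linear":[0,0,-0.035],"turn":0},
    {"linear":[0,0,0],"turn":0},
  ],
)

```text
t: 25.85
ee_pos: [428.3, 342.8, 187.9]
orientation: [0.116, 3.133, 0.008]
ft_force: [0.8, 1.0, -1.1]
width: 51.8
grasp_force: 30.0
```

```bash
python3 - <<'E'
from h import *
o=ctrl.get_obs();print(o['t'],o['ee_pos'],o['width'],o['grasp_force'])
go((574,-142,180))
E
```

```text
25.85 [428.28793473 342.8421393  187.93298714] 51.752809384975635 29.999751448631287
t 25.9 turn -0.000 lin [-181.  -472.8    7.9]
```

Emit:
arm_command(
  series=[
    {"linear":[-0.0151,-0.0394,0],"turn":0},
    {"linear":[-0.0151,-0.0394,0],"turn":0},
    {"linear":[-0.0151,-0.0394,0],"turn":0},
    {"linear":[-0.0151,-0.0394,0],"turn":0},
    {"linear":[-0.0151,-0.0394,0],"turn":0},
    {"linear":[-0.0151,-0.0394,0],"turn":0},
    {"linear":[-0.0151,-0.0394,0],"turn":0},
    {"linear":[-0.0151,-0.0394,0],"turn":0},
    {"linear":[-0.0151,-0.0394,0],"turn":0},
    {"linear":[-0.0151,-0.0394,0],"turn":0},
  ],
)

```text
t: 26.85
ee_pos: [546.9, -64.6, 181.7]
orientation: [-0.116, -3.137, -0.0]
ft_force: [0.7, -0.2, -1.3]
width: 52.0
grasp_force: 30.0
```

Emit:
arm_command(
  series=[
    {"linear":[-0.0151,-0.0394,0],"turn":0},
    {"linear":[-0.0151,-0.0394,0],"turn":0},
    {"linear":[0,0,0.01],"turn":0},
    {"linear":[0,0,0],"turn":0},
    {"linear":[0,0,0],"turn":0},
  ],
)

```text
t: 27.35
ee_pos: [570.6, -142.8, 171.9]
orientation: [-0.115, -3.136, -0.001]
ft_force: [0.0, 0.2, -1.0]
width: 51.6
grasp_force: 30.0
```

```bash
python3 - <<'E'
from h import *
o=ctrl.get_obs();print(o['t'],o['ee_pos'],o['width'],o['grasp_force'])
w=snap('wrist','w14');lids(w,113)
go((574,-142,98))
E
```

```text
27.35 [ 570.5878472  -142.75455909  171.85140683] 51.63130082218542 29.999757707118988
blob px [385. 224.] xy [581.1 -58. ] size 43 x 34 n 2541
blob px [ 81. 223.] xy [ 564.5 -257.2] size 38 x 40 n 2597
blob px [  5. 230.] xy [ 564.6 -308.6] size 29 x 12 n 395
t 27.4 turn -0.000 lin [-3.   0.7 74.4]
```

Emit:
arm_command(
  series=[
    {"linear":[-0.003,0,0.03],"turn":0},
    {"linear":[0,0,0.02],"turn":0},
    {"linear":[0,0,0.008],"turn":0},
    {"linear":[0,0,0.008],"turn":0},
    {"linear":[0,0,0.006],"turn":0},
    {"linear":[0,0,0],"turn":0},
    {"linear":[0,0,0],"turn":0},
    {"linear":[0,0,0],"turn":0},
  ],
)

```text
t: 28.2
ee_pos: [575.3, -144.1, 102.0]
orientation: [0.116, 3.138, -0.0]
ft_force: [0.2, -0.1, 0.1]
width: 51.6
grasp_force: 30.0
```

Emit:
arm_command(
  series=[
    {"linear":[0,0,0],"turn":0},
    {"linear":[0,0,0],"turn":0},
    {"linear":[0,0,0],"turn":0},
    {"linear":[0,0,0],"turn":0},
    {"linear":[0,0,-0.02],"turn":0},
    {"linear":[0,0,-0.04],"turn":0},
    {"linear":[0,0,-0.045],"turn":0},
    {"linear":[0,0,-0.045],"turn":0},
    {"linear":[0,0,0],"turn":0},
    {"linear":[0,0,0],"turn":0},
  ],
  jaw=0.45,
)

```text
t: 29.2
ee_pos: [575.3, -144.1, 252.3]
orientation: [0.116, 3.137, -0.001]
ft_force: [0.0, 0.4, -0.3]
width: 63.7
grasp_force: 0.0
```

Emit:
arm_command(
  series=[
    {"linear":[0,-0.035,-0.03],"turn":0},
    {"linear":[0,-0.035,0],"turn":0},
    {"linear":[0,0,0],"turn":0},
    {"linear":[0,0,0],"turn":0},
    {"linear":[0,0,0],"turn":0},
    {"linear":[0,0,0],"turn":0},
    {"linear":[0,0,0],"turn":0},
    {"linear":[0,0,0],"turn":0},
    {"linear":[0,0,0],"turn":0},
    {"linear":[0,0,0],"turn":0},
  ],
)

```text
t: 30.2
ee_pos: [569.8, -213.7, 281.4]
orientation: [0.116, 3.139, -0.0]
ft_force: [0.7, -0.1, 0.1]
width: 64.0
grasp_force: 0.0
```

```bash
python3 - <<'E'
from h import *
o=ctrl.get_obs();print(o['t'],o['ee_pos'],o['width'],o['grasp_force'])
w=snap('wrist','w15');lids(w,105)
q=np.load('q.npy');print(q[:6]); 
s=snap('side','s15')
cv2.imwrite('pics/c11.png',np.vstack([w['frame'][60:300],cv2.resize(s['frame'][200:380,230:430],(512,340))[:,:]]))
E
```

```text
30.2 [ 569.77455116 -213.65244658  281.35521968] 64.0165940266863 0.0
blob px [324. 175.] xy [ 575.3 -145.3] size 54 x 55 n 2255
blob px [254. 158.] xy [ 553.  -212.9] size 13 x 26 n 270
blob px [413. 174.] xy [579.9 -57.4] size 41 x 42 n 1348
blob px [120. 183.] xy [ 568.7 -349.9] size 53 x 56 n 2295
blob px [197. 182.] xy [ 572.6 -272.8] size 40 x 40 n 1209
[ 6.27589154e+02  1.56987769e+02 -7.52716675e-02  7.71134312e-01
  2.92627515e-01  8.88695656e-01]
```

View pics/c11.png

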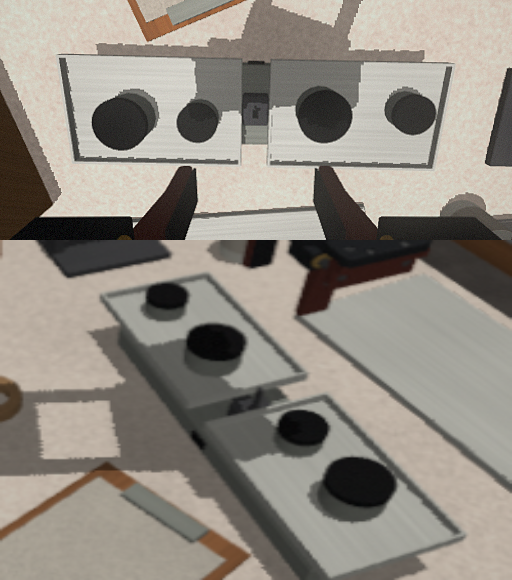

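Each pan now holds one full and one half pot, and the pans look level in the wrist and side views. I've used all my picture views, so the rest is numeric. I'll refine the long pointer's lean with the w7 measurements and plan the grasp.

```bash
sed -e "s/^(w2,10,/(pickle.load(open('w7.pkl','rb')),13,[((59.8,140),0,0,0),((137.6,157.4),15,0,180),((96.2,213.4),5,84,'S'),((40,232.5),4,75,'L')]),\n(w2,10,/; s/+\[0\]\*7,x/+[0]*9+[.88],x/; s/+\[1\]\*7/+[1]*9+[.1]/; s/q\[6:12\]\/2.5)/q[[6,7,8,9,10,11,13,14]]\/2.5)/; s/^    r+=\[(180/    r+=[180*np.sin(q[15])-(np.array([641,296.])-q[:2])@n]\n    r+=[(180/" fit3.py > fit4.py; python3 fit4.py; python3 - <<'E'
from fit import *
q=np.load('q.npy');S=q[15];b=pt(q,0,S,180);print(S,b)
go((b[0],b[1],330));go(b)
print('weigh bar',pt(q,0,q[4],180))
A=np.linspace(S,q[4],13);Q=np.array([[180*np.sin(x),-180*np.cos(x)] for x in A]);print(np.diff(Q,axis=0).round(1).tolist())
E
```

```text
[ 6.27714e+02  1.57078e+02 -7.40000e-02  7.71000e-01  2.93000e-01
  8.86000e-01  1.40500e+00  2.04000e-01  2.65000e-01  5.06000e-01
  1.12200e+00 -5.67000e-01  6.39600e+00  5.22000e-01 -3.70000e-02
  8.86000e-01] [1.306 0.909 0.014 0.006 0.009 0.027]
[-1.4  0.   0.3  0.   0.1 -0.6  0.8  0.6  0.7  0.   0.2  0.  -0.1  0.4
 -0.8 -0.5 -0.   0.   0.   0.   0.4  0.  -0.5 -0.   0.8  0.7 -0.9 -0.6
 -0.1 -0.5 -1.3  0.1  0.   1.5  0.6  0.1  0.1  0.2  0.4 -0.2  0.2 -0. ]
0.8864341896090673 [638.08401084 296.15988033 163.79220375]
t 30.3 turn -0.000 lin [-30.6 513.6 -48.6]
t 30.3 turn -0.000 lin [-30.6 513.6 117.6]
weigh bar [631.5820928  208.955314   222.31880855]
[[-5.8, -6.8], [-6.1, -6.5], [-6.4, -6.1], [-6.7, -5.8], [-7.0, -5.5], [-7.3, -5.1], [-7.5, -4.8], [-7.7, -4.4], [-7.9, -4.0], [-8.1, -3.6], [-8.3, -3.2], [-8.5, -2.8]]
```

Emit:
arm_command(
  series=[
    {"linear":[-0.0026,0.0428,-0.02],"turn":0},
    {"linear":[-0.0026,0.0428,0],"turn":0},
    {"linear":[-0.0026,0.0428,0],"turn":0},
    {"linear":[-0.0026,0.0428,0],"turn":0},
    {"linear":[-0.0026,0.0428,0],"turn":0},
    {"linear":[-0.0026,0.0428,0],"turn":0},
    {"linear":[-0.0026,0.0428,0],"turn":0},
    {"linear":[-0.0026,0.0428,0],"turn":0},
    {"linear":[-0.0026,0.0428,0],"turn":0},
    {"linear":[-0.0026,0.0428,0],"turn":0},
  ],
)

```text
t: 31.3
ee_pos: [627.2, 212.9, 301.4]
orientation: [0.116, 3.139, 0.0]
ft_force: [0.8, 0.4, 0.5]
width: 64.1
grasp_force: 0.0
```

Emit:
arm_command(
  series=[
    {"linear":[-0.0026,0.0428,0],"turn":0},
    {"linear":[-0.0026,0.0428,0],"turn":0},
    {"linear":[0,0,0.02],"turn":0},
    {"linear":[0,0,0],"turn":0},
    {"linear":[0,0,0],"turn":0},
  ],
)

```text
t: 31.8
ee_pos: [638.3, 295.6, 280.9]
orientation: [-0.116, -3.138, 0.001]
ft_force: [0.3, -0.5, -0.3]
width: 64.0
grasp_force: 0.0
```

```bash
python3 - <<'E'
from fit import *
q=np.load('q.npy');go(pt(q,0,q[15],180))
w=snap('wrist','w16');a,b=proj(w,pt(q,0,q[15],180))[0],proj(w,pt(q,-25,q[15],180))[0];print(a,b,ctrl.get_obs()['ee_pos'])
m=w['frame'].max(2);v=int(round(b[1]));print(v,m[v,int(b[0])-25:int(b[0])+26].tolist())
E
```

```text
t 31.8 turn -0.000 lin [  0.3   0.5 117.1]
[256.00653508 192.96652062] [256.03649245 163.41612058] [638.79721242 295.38688427 281.70122677]
163 [221, 220, 220, 221, 219, 217, 216, 218, 216, 221, 222, 221, 222, 219, 218, 221, 220, 230, 191, 78, 33, 45, 49, 50, 48, 52, 50, 52, 42, 45, 48, 50, 47, 60, 119, 146, 138, 134, 172, 220, 223, 221, 218, 220, 223, 221, 217, 214, 220, 220, 221]
```

Emit:
arm_command(
  series=[
    {"linear":[0,0.0005,0.04],"turn":0},
    {"linear":[0,0,0.04],"turn":0},
    {"linear":[0,0,0.037],"turn":0},
    {"linear":[0,0,0],"turn":0},
    {"linear":[0,0,0],"turn":0},
  ],
)

```text
t: 32.35
ee_pos: [639.4, 295.9, 165.4]
orientation: [0.118, 3.139, 0.0]
ft_force: [1.1, -0.9, 0.4]
width: 63.6
grasp_force: 0.0
```

Emit:
arm_command(
  series=[
    {"linear":[0,0,0],"turn":0},
    {"linear":[0,0,0],"turn":0},
    {"linear":[0,0,0],"turn":0},
    {"linear":[0,0,0],"turn":0},
    {"linear":[0,0,0],"turn":0},
    {"linear":[0,0,0],"turn":0},
    {"linear":[0,0,0],"turn":0},
    {"linear":[0,0,0],"turn":0},
    {"linear":[0,0,0],"turn":0},
    {"linear":[0,0,0],"turn":0},
  ],
  jaw=-1,
)

```text
t: 33.35
ee_pos: [638.7, 296.8, 164.3]
orientation: [-0.116, -3.139, -0.0]
ft_force: [-0.4, 2.1, -0.2]
width: 11.1
grasp_force: 30.0
```

Emit:
arm_command(
  series=[
    {"linear":[0,-0.0058,-0.0068],"turn":0},
    {"linear":[0,-0.0061,-0.0065],"turn":0},
    {"linear":[0,-0.0064,-0.0061],"turn":0},
    {"linear":[0,-0.0067,-0.0058],"turn":0},
    {"linear":[0,-0.007,-0.0055],"turn":0},
    {"linear":[0,-0.0073,-0.0051],"turn":0},
    {"linear":[0,0,0],"turn":0},
  ],
)

```text
t: 34.05
ee_pos: [635.3, 256.8, 201.0]
orientation: [-0.117, -3.138, -0.0]
ft_force: [-5.0, 0.6, 5.7]
width: 11.2
grasp_force: 30.0
```

Emit:
arm_command(
  series=[
    {"linear":[0,-0.0075,-0.0048],"turn":0},
    {"linear":[0,-0.0077,-0.0044],"turn":0},
    {"linear":[0,-0.0079,-0.004],"turn":0},
    {"linear":[0,-0.0081,-0.0036],"turn":0},
    {"linear":[0,-0.0083,-0.0032],"turn":0},
    {"linear":[0,-0.0085,-0.0028],"turn":0},
    {"linear":[0,0,0],"turn":0},
    {"linear":[0,0,0],"turn":0},
    {"linear":[0,0,0],"turn":0},
  ],
)

```text
t: 34.95
ee_pos: [631.3, 209.7, 224.1]
orientation: [-0.116, -3.138, -0.0]
ft_force: [-7.6, 2.0, 9.5]
width: 11.1
grasp_force: 30.0
```

```bash
python3 - <<'E'
from fit import *
q=np.load('q.npy');o=ctrl.get_obs();print(o['t'],o['ee_pos'],o['ft_force'],o['width'],o['grasp_force'])
n=np.array([-np.sin(q[2]),np.cos(q[2])]);print('lean',np.arcsin((o['ee_pos'][:2]-q[:2])@n/180))
E
```

```text
34.95 [631.30099839 209.70878155 224.11065464] [-7.5505267   1.98160449  9.50171771] 11.107164770446445 29.97718244791031
lean 0.29743220313741475
```

Emit:
arm_command(
  series=[
    {"linear":[0,0,0],"turn":0},
    {"linear":[0,0,0],"turn":0},
    {"linear":[0,0,0],"turn":0},
    {"linear":[0,0,0],"turn":0},
    {"linear":[0,0,0],"turn":0},
    {"linear":[0,0,0],"turn":0},
    {"linear":[0,0,-0.04],"turn":0},
    {"linear":[0,0,-0.045],"turn":0},
    {"linear":[0,0,-0.035],"turn":0},
  ],
  jaw=0.2,
)

```text
t: 35.85
ee_pos: [632.6, 209.6, 345.3]
orientation: [0.116, 3.138, 0.001]
ft_force: [0.5, -0.8, 1.0]
width: 52.6
grasp_force: 0.0
```

Emit:
arm_command(
  series=[
    {"linear":[-0.035,0.02,0],"turn":0},
    {"linear":[-0.035,0.02,0],"turn":0},
    {"linear":[0,0,0],"turn":0},
    {"linear":[0,0,0],"turn":0},
  ],
)

```text
t: 36.25
ee_pos: [705.0, 244.3, 341.6]
orientation: [-0.115, -3.138, 0.001]
ft_force: [-0.2, -0.2, -0.3]
width: 53.1
grasp_force: 0.0
```

```bash
python3 - <<'E'
from fit import *
q=np.load('q.npy');o=ctrl.get_obs();print(o['t'],o['ee_pos'])
w=snap('wrist','w17');pickle.dump(w,open('w17.pkl','wb'))
f=w['frame'].astype(int);m=((f[...,2]-f[...,0]>50)&(f[...,2]>90)).astype(np.uint8)
n,l,st,c=cv2.connectedComponentsWithStats(m)
for i in range(1,n):
    if st[i,4]>15:print(st[i].tolist(),c[i].round())
for nm,k,a,r in(('short',84,q[5],74),('long',75,q[4],129),('longtop',75,q[4],135),('tube',0,.8,0),('bar0',0,.297,180),('bar-25',-25,.297,180),('bar25',25,.297,180)): print(nm,proj(w,pt(q,k,a,r))[0].round(1))
g=f.max(2)
for k in(-25,0,25):
    u,v=proj(w,pt(q,k,.297,180))[0].round().astype(int); r=g[v,u-30:u+31];print(v,u-30,r.tolist())
E
```

```text
36.25 [704.95387673 244.27574601 341.64975801]
[194, 0, 17, 2, 29] [202.   0.]
[446, 29, 22, 186, 327] [456. 118.]
[328, 89, 25, 23, 66] [337.  99.]
[213, 170, 19, 8, 95] [222. 173.]
[193, 182, 14, 6, 57] [199. 185.]
[503, 197, 9, 54, 251] [508. 231.]
[131, 327, 4, 18, 42] [133. 335.]
[376, 329, 3, 10, 23] [377. 333.]
short [226.2 172.4]
long [199.  182.1]
longtop [199.8 183.7]
tube [182.7  99.5]
bar0 [203.7 105.4]
bar-25 [202.1  70.9]
bar25 [205.1 137.8]
71 172 [81, 75, 69, 76, 66, 106, 118, 126, 134, 154, 90, 57, 55, 59, 55, 56, 54, 56, 67, 92, 102, 99, 62, 29, 32, 31, 33, 34, 30, 31, 29, 33, 30, 39, 31, 35, 30, 33, 35, 39, 43, 46, 45, 47, 46, 50, 41, 50, 47, 48, 49, 60, 73, 79, 79, 80, 57, 50, 48, 48, 54]
105 174 [74, 70, 70, 80, 65, 102, 114, 126, 139, 128, 75, 50, 47, 52, 52, 49, 60, 47, 73, 99, 98, 75, 39, 22, 26, 23, 20, 26, 26, 26, 26, 24, 32, 30, 23, 27, 18, 30, 38, 44, 41, 49, 42, 40, 46, 43, 41, 49, 46, 37, 44, 42, 46, 40, 42, 49, 43, 48, 41, 36, 88]
138 175 [80, 74, 58, 44, 39, 45, 107, 131, 142, 121, 89, 58, 55, 58, 60, 59, 52, 45, 51, 59, 53, 62, 43, 23, 34, 36, 36, 34, 37, 34, 34, 36, 35, 33, 34, 31, 34, 37, 46, 43, 45, 45, 45, 46, 48, 51, 51, 52, 48, 48, 48, 49, 50, 56, 52, 41, 47, 43, 42, 76, 133]
```

Emit:
arm_command(
  series=[
    {"linear":[0.0091,-0.0424,0],"turn":0},
    {"linear":[0.0091,-0.0424,0],"turn":0},
    {"linear":[0.0091,-0.0424,0],"turn":0},
    {"linear":[0.0091,-0.0424,0],"turn":0},
    {"linear":[0.0091,-0.0424,0],"turn":0},
    {"linear":[0.0091,-0.0424,0],"turn":0},
    {"linear":[0.0091,-0.0424,0],"turn":0},
    {"linear":[0.0091,-0.0424,0],"turn":0},
    {"linear":[0.0091,-0.0424,0],"turn":0},
    {"linear":[0.0091,-0.0424,0],"turn":0},
  ],
)

```text
t: 37.3
ee_pos: [581.0, -173.2, 343.5]
orientation: [0.116, 3.139, -0.0]
ft_force: [0.7, 0.1, 0.9]
width: 52.7
grasp_force: 0.0
```

Emit:
arm_command(
  series=[
    {"linear":[0.0091,-0.0424,0],"turn":0},
    {"linear":[0,0,0.04],"turn":0},
    {"linear":[0,0,0.02],"turn":0},
    {"linear":[0,0,0],"turn":0},
    {"linear":[0,0,0],"turn":0},
    {"linear":[0,0,0],"turn":0},
  ],
)

```text
t: 37.9
ee_pos: [571.4, -213.4, 284.7]
orientation: [0.115, 3.137, -0.001]
ft_force: [0.3, -0.2, 0.0]
width: 52.8
grasp_force: 0.0
```

```bash
python3 - <<'E'
from h import *
o=ctrl.get_obs();print(o['t'],o['ee_pos'])
w=snap('wrist','w18');lids(w,105)
s=snap('side','s18');a=cv2.imread('pics/s15.png')
# pan motion since s15: side-view difference over pans, and shield area vs start of pots
d=cv2.absdiff(a,s['frame']).max(2);print('pan area changed px',(d[225:370,270:405]>40).sum())
E
```

```text
37.9 [ 571.38947256 -213.4211057   284.71259355]
blob px [324. 172.] xy [ 575.8 -145.6] size 54 x 53 n 2153
blob px [ 17. 238.] xy [ 615.3 -477. ] size 171 x 68 n 4322
blob px [254. 156.] xy [ 553.8 -213.1] size 14 x 26 n 290
blob px [412. 171.] xy [580.1 -56.9] size 40 x 43 n 1272
blob px [121. 180.] xy [ 568.5 -349.7] size 54 x 56 n 2246
blob px [198. 179.] xy [ 572.5 -272.5] size 40 x 40 n 1179
pan area changed px 170
```

```bash
python3 -c "
from workcell import ctrl
print(ctrl.close_job())"
```

```text
the job is handed in; nothing more can be done
None
```

I've handed the job in: I leaned the shield to the short pointer and saw it stay, then shared the pots one full and one half per pan with the pans level by eye, and left the shield raised beside the long pointer (0.297 rad against about 0.293).

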